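# Put the paint shop's measuring kit away in its foam and shut the dust cover

### The job

Put the caliper and the paint thickness gauge back in the sloping tray: press each one face up and fully home into the cutout in the foam that has its shape. Then slide the dust cover fully shut over them. Leave the other things on the bench where they are.

Things in the scene. Friction and masses are not known exactly. Their poses are not given: they have to be found in the camera images.
- caliper_mid (a point): Centre, half-way up, of the dark housing, 56 (x) x 30 (y) x 18 mm high, of a closed digital caliper lying face up (z up). Steel beam 16 mm wide, 5 thick, runs to -x as far as x = -110 mm; the jaws, 5 thick, fill x = 28 to 50 mm, y = -20 to +45 mm (long jaws to +y). All undersides are level, 9 mm below this point. 110 to 225 g, balanced within 6 mm of this point.
- gauge_mid (a point): Centre, half-way up, of the body, 64 (x) x 38 (y) x 28 mm high, of a grey paint thickness gauge lying face up (z up). A probe snout 18 mm wide, 17 high, sticks out of its +x end as far as x = +54 mm. Underside 14 mm below this point. 95 to 200 g.
- tray: Grey tray, 198 (x) x 318 (y) x 44 mm, on a stand, sloping 30 degrees: x points up the slope, away from the robot, y level along it, z square to the foam. Origin under its middle. The black foam fills the -y half; its surface is at z = 30 mm, the rim and the middle wall at z = 44 mm. The inner walls are at y = -153 and -3, x = -93 and +93 mm. A steel disc stays in the foam at x 34, y -40 mm.
- caliper_seat (a point): In the foam: where the caliper's centre point lies when home; its axes (the tray's) are then the caliper's (beam tail down the slope). The cutout is 10 mm deep, the foam surface 1 mm above this point; the housing stands 8 mm proud when home. Play 2 mm each way. Springy foam lips grip the housing's long sides: the last 5 mm it must be pressed, with 5 to 10 N, and then stays.
- gauge_seat (a point): In the foam: where the gauge's centre point lies when home; its axes (the tray's) are then the gauge's (snout up the slope). The cutout is 18 mm deep, the foam surface 4 mm above this point; the body stands 10 mm proud when home. Play 2 mm each way. Springy foam lips grip the body's long sides: the last 9 mm it must be pressed, with 5 to 10 N, and then stays.
- cover_grip (a point): Centre of the black grip bar, 60 (x) x 10 (y) x 22 mm high (z), in the middle of the dust cover: an aluminium plate 190 (x) x 156 (y) x 3 mm whose underside is 15 mm above the foam, so that it clears tools that are home and jams on one that is not. Axes as the tray's. The bar stands on the plate; the foam lies 29 mm below this point.
- cover (a joint): How far, in m, the cover has been slid towards the tray's -y: 0 = parked over the other compartment, all cutouts free; 0.156 = fully shut over the foam, at its stop. It slides on rails with 2 N of friction, stays where it is left, and may start part-way over the cutouts. Parked, its edge is 28 mm from the gauge's cutout and 64 mm from the caliper's long jaws.
- tape: Bystander: roll of brown masking tape lying flat, 100 mm across, 36 mm high; origin under its centre
- spraycan: Bystander: upright aluminium spray can, 56 mm across, 175 mm tall; origin under its centre
- paintjar: Bystander: small glass paint jar with lid, 54 mm across, 62 mm tall; origin under its centre
- sander: Bystander: cork sanding block 95 x 58 x 26 mm; origin under its centre
- knife: Bystander: yellow and black utility knife, blade in, 150 mm long along x, 26 mm wide, 16 mm high; origin under its centre
- tin: Bystander: small paint tin, 62 mm across, 48 mm tall, close in front of the tray; origin under its centre
- brush: Bystander: flat brush lying in front of the tray, along its x; origin under its centre
Not all that is in view belongs to the job. There is more than one size of the part that bears caliper_mid; the job needs the larger. Of the things that look like the part that bears gauge_mid, the larger one is meant.

How it is judged:
By the outcome, as a careful person would: the job done as asked, in the order asked, and still so for the second after the job is handed in, with the robot touching nothing.
It also fails if it takes over 72 s, if anything falls off the work surface, if the arm or the gripper's body presses on something with over 40 N, if the wrist force passes 120 N, or if a joint passes its speed limit or range.

### The arm

A 6-joint arm with a two-finger parallel gripper is mounted at the origin on the work surface. World frame = base frame: x ahead of the robot, y to its left, z up, the work surface at z = 0. Lengths are in mm, angles in rad, forces in N, time in s.
With the tool pointing down it reaches from about 350 to 800 mm from the base axis. Payload 7.3 kg.
Tool frame: the origin (TCP) lies between the finger pads; the fingertips stand 22 mm ahead of it and the grasp point (between the pads) lies 3 mm ahead of it; z points along the fingers, y is the direction in which the jaws open and shut (so a half turn about z gives the same grasp; the last joint's range is limited). The gripper opens to 85 mm and grips with 20 to 120 N. Pads are 22 mm wide; open, the fingers measure 114 mm over their backs; the gripper's body (76 mm by 85 mm) begins 54 mm behind the grasp point. The pads swing forward as they close: fully open they stand 13 mm farther back than shut.
Start: joints at [1.125, 0.342, 1.524, -0, 1.275, -0.146], TCP at [155.032, 501.605, 253.322] pointing down, gripper open.
Joint ranges: [-2.53, 2.53], [-0.77, 2.02], [0.04, 2.7], [-1, 4.14], [0.28, 2.66], [-3.11, 3.11]. Speed limits (rad/s): [2.57, 2.57, 3.14, 3.14, 3.14, 3.14].

### API

Orientations are given as a unit quaternion [w, x, y, z].
In Python, from rig import * gives the robot as it stands.
- The arm moves only by the tool send_rows, never from a script. Its argument "rows" is a list of rows, each a list of 7 numbers: the turn, a rotation vector about the tool's x, y, z in rad, then the shift along the tool's x, y, z in cm, then the finger opening in cm, from 0 to 8.54. A call has 1 to 12 rows; each row shifts and turns the commanded pose from where the row before left it, along the tool's axes as they then stand; what a row does not reach is not made up. A row lasts 1/8 s, in which the tool goes at most 62.5 mm and 10.7 degrees, less where a joint would pass 70% of its speed; a pose out of reach is approached as far as the arm can. A call with a gripper value outside its range is refused whole. The fingers move at their own pace and stop on an object; the grip force is fixed at half the most. Time passes only in rows, so rows that do not move let the fingers close. It gives the time, the measured TCP pose, the force and the opening at its end, in the units of the state.
- state(): the state, without advancing time (a new reading comes with each control period).
- read_camera(name): name is "side" or "top" or "wrist"; returns a dict with "image" (420x560x3 uint8, blue, green, red), "fov_y" (degrees; the focal length in pixels is half the picture's height over the tangent of half this angle, whatever the lens; pixels are square), "cx", "cy" (the principal point, pixels), "extrinsics" (4x4, takes a point from camera to world coordinates). Camera axes: x right, y down, z forward; pixel columns grow to the right and rows downward; lengths in mm; the calibration is good to about 2 mm. A picture is of the moment at which its call begins. There is no depth.
- finish_job(): hands the job in, once; it reports no verdict.
The state is a dict: "clock": time; "joints": joint angles; "dq": joint speeds; "joint_efforts": joint torques, N m; "tool_pos": TCP position; "ee_rot": TCP orientation; "ft_force": force on the tool from outside, world axes, zero at the start; "wrist_torque": the same for the moment, N m; "gripper_width": finger opening in mm.
Only numpy, scipy, OpenCV 4.12 (cv2) and the standard library are available. Lean on these libraries where they do the work, as an engineer would, in place of code of your own. Each camera call takes 0.05 s, during which the arm holds its last target.

## Working session

There is one attempt and no reset: what is moved stays moved. The work goes in short steps, Python scripts to look and compute and a tool call to move; the robot and the scene stay as the last step left them, time stands still between calls to the robot, and variables do not carry over. Pictures are saved under pics/ and viewed, and the job is handed in when it is done.

Besides the shell and the picture viewer there is one more tool, called after "Request:" by a JSON object that holds its "op" and its "data", one argument or row to a line. send_rows: Moves the arm, as the interface text tells. Its arguments: {"type":"object","properties":{"rows":{"type":"array","items":{"type":"array","items":{"type":"number"}}}},"required":["rows"]}

```bash
ls; mkdir -p pics
python3 - <<'E'
from rig import *
import cv2
print(state())
for n in ["side","top","wrist"]:
    c=read_camera(n); cv2.imwrite(f"pics/{n}0.png",c["image"]); print(n,c["fov_y"],c["cx"],c["cy"],c["extrinsics"])
E
```

```text
pics
{'clock': 0.0, 'joints': array([ 1.12499689e+00,  3.42745321e-01,  1.52504988e+00, -1.09191948e-05,
        1.27540542e+00, -1.45966007e-01]), 'dq': array([-0.00033204, -0.00160243,  0.00074872,  0.00200419, -0.00097068,
       -0.00045269]), 'joint_efforts': array([ 3.69650497e-04, -4.33671319e+01, -2.46007866e+01, -2.06531595e-04,
        7.92442326e-03, -4.19371452e-05]), 'tool_pos': array([154.86218922, 501.23897871, 252.60274086]), 'ee_rot': array([-2.29433609e-04,  1.49354157e-01,  9.88783439e-01, -7.70567672e-04]), 'ft_force': array([ 0.40071176,  0.25933217, -0.23243859]), 'wrist_torque': array([ 0.03366143, -0.02947582,  0.01466663]), 'gripper_width': 85.55444098782789}
side 43.4167213517998 282.97519435849966 203.18455821398732 [[ 8.76183292e-01 -2.33929247e-01  4.21402356e-01 -6.94405789e+01]
 [-4.81969532e-01 -4.30447569e-01  7.63164635e-01 -1.15378387e+03]
 [ 2.86509088e-03 -8.71775199e-01 -4.89897738e-01  7.65047880e+02]
 [ 0.00000000e+00  0.00000000e+00  0.00000000e+00  1.00000000e+00]]
top 54.14133147100759 285.55983646413875 204.28882332417234 [[-1.50819419e-02 -9.77545081e-01  2.10185990e-01  2.80136038e+02]
 [-9.99877771e-01  1.38785743e-02 -7.19917810e-03 -1.18519087e+02]
 [ 4.12043925e-03 -2.10268877e-01 -9.77634912e-01  1.15474514e+03]
 [ 0.00000000e+00  0.00000000e+00  0.00000000e+00  1.00000000e+00]]
wrist 68.68333563897863 280.85380670781836 205.91406185409406 [[ 2.96519303e-01  9.19131660e-01  2.59370960e-01  9.13628072e+01]
 [ 9.55024602e-01 -2.84783215e-01 -8.26228204e-02  5.20910078e+02]
 [-2.07675415e-03  2.72204909e-01 -9.62237068e-01  3.72700630e+02]
 [ 0.00000000e+00  0.00000000e+00  0.00000000e+00  1.00000000e+00]]
```

View pics/side0.png

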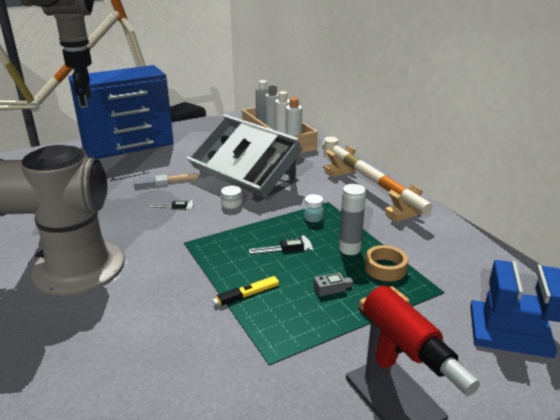

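View pics/top0.png

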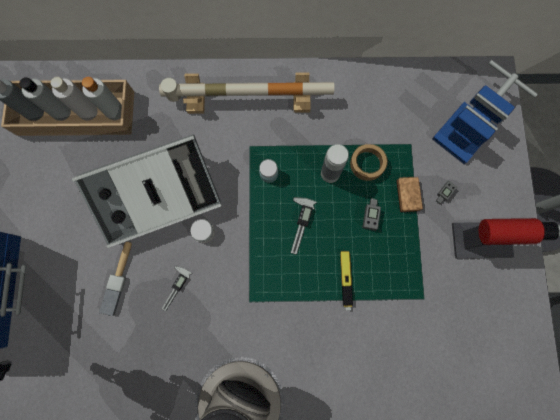

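View pics/wrist0.png

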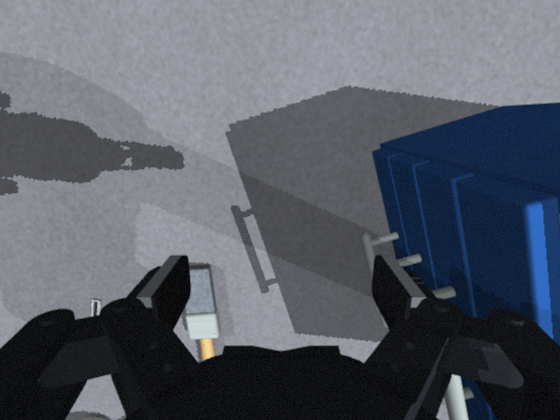

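```bash
cat > h.py <<'E'
import numpy as np, cv2
from scipy.spatial.transform import Rotation as R
from scipy.optimize import least_squares
def cam(c):
    f=c["image"].shape[0]/2/np.tan(np.radians(c["fov_y"]/2))
    return f,c["cx"],c["cy"],np.array(c["extrinsics"])
def proj(c,P):
    f,cx,cy,E=cam(c); P=np.atleast_2d(P); q=(P-E[:3,3])@E[:3,:3]
    return np.c_[cx+f*q[:,0]/q[:,2],cy+f*q[:,1]/q[:,2]]
def onz(c,uv,z):
    f,cx,cy,E=cam(c); uv=np.atleast_2d(uv).astype(float)
    d=np.c_[(uv[:,0]-cx)/f,(uv[:,1]-cy)/f,np.ones(len(uv))]@E[:3,:3].T; o=E[:3,3]
    return o+d*((z-o[2])/d[:,2])[:,None]
def crop(img,x0,y0,x1,y1,s,name):
    o=cv2.resize(img[y0:y1,x0:x1],None,fx=s,fy=s,interpolation=cv2.INTER_CUBIC)
    for x in range((x0//10+1)*10,x1,10):
        cv2.line(o,(int((x-x0)*s),0),(int((x-x0)*s),4),(0,255,255),1)
        if x%20==0: cv2.putText(o,str(x),(int((x-x0)*s)-10,16),0,.4,(0,255,255),1)
    for y in range((y0//10+1)*10,y1,10):
        cv2.line(o,(0,int((y-y0)*s)),(4,int((y-y0)*s)),(0,255,255),1)
        if y%20==0: cv2.putText(o,str(y),(6,int((y-y0)*s)+4),0,.4,(0,255,255),1)
    cv2.imwrite("pics/"+name,o)
def rot(q): return R.from_quat([q[1],q[2],q[3],q[0]]).as_matrix()
E
python3 - <<'E'
import pickle
from rig import *
from h import *
a=read_camera("top"); b=read_camera("side"); pickle.dump((a,b),open("c0.pkl","wb"))
crop(a["image"],65,125,225,250,5,"t_tray.png")
crop(a["image"],250,140,410,260,5,"t_parts.png")
crop(b["image"],180,110,310,205,6,"s_tray.png")
crop(b["image"],230,225,360,305,6,"s_parts.png")
crop(a["image"],140,180,240,320,4,"t_small.png")
E
```

```text
(no output)
```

View pics/t_tray.png

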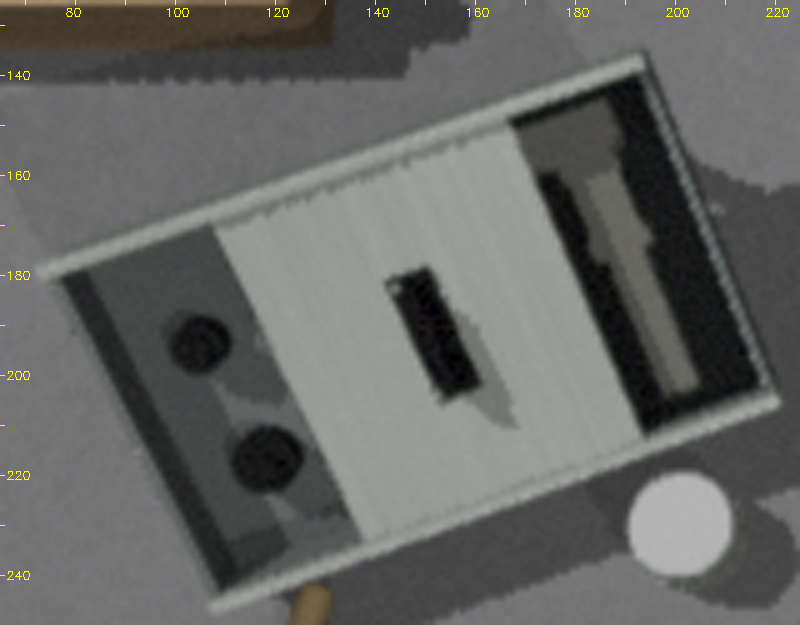

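View pics/t_parts.png

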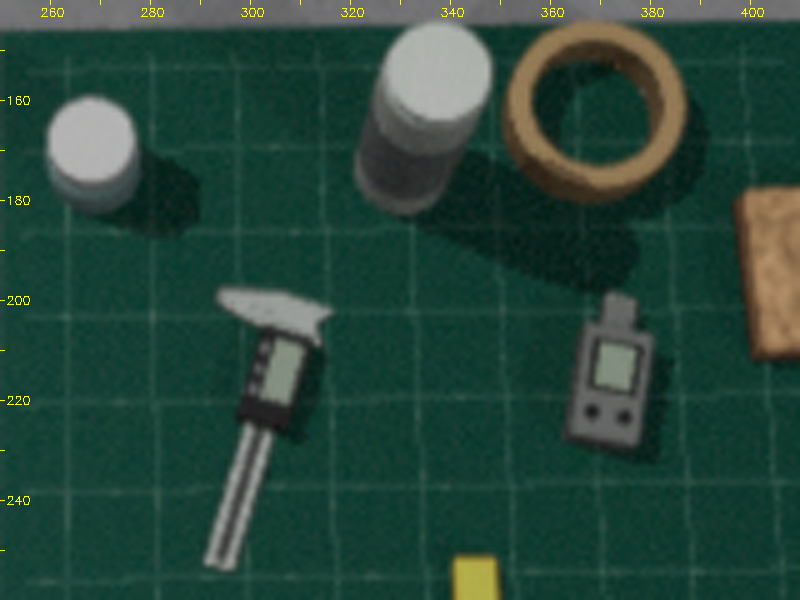

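View pics/s_tray.png

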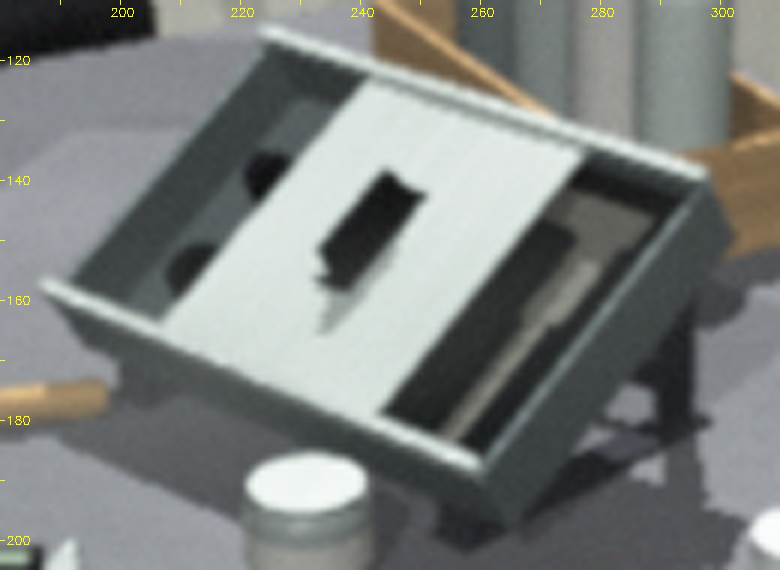

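View pics/s_parts.png

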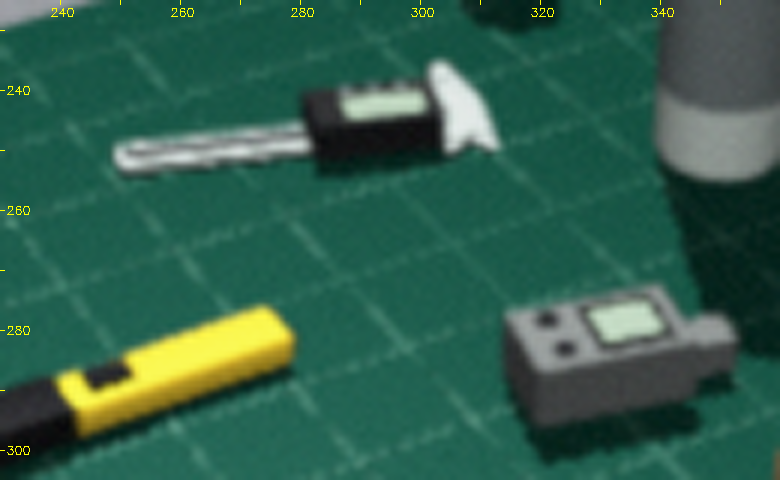

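```bash
cat > fit0.py <<'E'
import pickle
from h import *
a,b=pickle.load(open("c0.pkl","rb"))
def trayR(yaw): return R.from_euler('z',yaw).as_matrix()@R.from_euler('y',-np.radians(30)).as_matrix()
L=np.array([[99,159,44],[99,-159,44],[-99,-159,44],[-99,159,44.]])
T=np.array([[72.4,180],[193.6,136],[220.6,205.6],[107,246.2]]);S=np.array([[224.2,115],[298,138.3],[260.3,188],[187.2,157.5]])
def res(p):
    P=L@trayR(p[3]).T+p[:3]; return np.r_[(proj(a,P)-T).ravel(),(proj(b,P)-S).ravel()]
r=least_squares(res,[450,150,100,.3]); print("tray",r.x.round(2),r.fun.round(1))
def planar(L,T,z):
    def f(p):
        P=L@R.from_euler('z',p[2]).as_matrix().T+np.r_[p[:2],0]; return (proj(a,P)-T).ravel()
    return least_squares(f,[450,-200,0.])
r=planar(np.array([[28,15,18],[28,-15,18],[-28,-15,18],[-28,15,18],[-110,8,5],[-110,-8,5.]]),np.array([[302.4,206],[312.6,209],[307,226],[297.6,223.6],[291.2,253],[297,254]]),0)
print("cal",r.x.round(2),r.fun.round(1))
r=planar(np.array([[32,19,28],[32,-19,28],[-32,-19,28],[-32,19,28.]]),np.array([[367.4,204.4],[380.6,207],[378,229.4],[363.4,227.4]]),0)
print("gauge",r.x.round(2),r.fun.round(1))
for n,uv in dict(tin=(201,230),can=(330,178),jar=(268,178),knife=(347,278),tape=(369,163)).items(): print(n,onz(a,uv,{'tin':48,'tape':36}.get(n,5)).round(0))
E
python3 fit0.py
```

```text
tray [5.6206e+02 2.3505e+02 7.4500e+01 3.5000e-01] [-0.2 -1.4 -0.4 -0.4  0.5 -0.8  0.8  0.7 -0.2 -0.4 -0.2  0.5 -1.3  0.3
 -0.6  0.3]
cal [ 4.9041e+02 -1.8100e+02 -3.0000e-01] [ 0.2 -0.9  0.2 -1.   0.4  0.8 -0.5  0.2  0.   0.1 -0.3  0.7]
gauge [ 4.8272e+02 -3.6831e+02 -2.0000e-01] [-0.2  0.4  0.   0.1 -0.4 -0.   0.6 -0.5]
tin [[450. 104.  48.]]
can [[ 604. -257.    5.]]
jar [[606. -77.   5.]]
knife [[ 317. -293.    5.]]
tape [[ 638. -366.   36.]]
```

```bash
cat >> h.py <<'E'
def trayR(yaw,s=30): return R.from_euler('z',yaw).as_matrix()@R.from_euler('y',-np.radians(s)).as_matrix()
def onplane(c,uv,Rt,pt,z):
    f,cx,cy,E=cam(c); uv=np.atleast_2d(uv).astype(float)
    d=np.c_[(uv[:,0]-cx)/f,(uv[:,1]-cy)/f,np.ones(len(uv))]@E[:3,:3].T@Rt; o=(E[:3,3]-pt)@Rt
    return o+d*((z-o[2])/d[:,2])[:,None]
def delta(st,Rg,pg,verbose=True):
    Rc=rot(st["ee_rot"]); rv=R.from_matrix(Rc.T@Rg).as_rotvec()
    print("turn",rv.round(3),"deg",np.degrees(np.linalg.norm(rv)).round(1),"shift cm in old axes",(Rc.T@(pg-st["tool_pos"])/10).round(2),"in new axes",(Rg.T@(pg-st["tool_pos"])/10).round(2))
TP=np.array([562.06,235.05,74.5]); TY=.35
def toolR(Rt): return Rt@np.diag([-1,1,-1.])
E
python3 - <<'E'
import pickle
from rig import *
from h import *
a,b=pickle.load(open("c0.pkl","rb"))
Rt=trayR(TY)
print(onplane(a,[[146,183],[152,180],[161,203],[155,206]],Rt,TP,70).round(1))
print(onplane(a,[[168,150],[194,212]],Rt,TP,48).round(1))
st=state()
g=TP+Rt@np.array([0,42,59+150.])
print(g);delta(st,toolR(Rt),g)
E
```

```text
[[ 30.2  -6.8  70. ]
 [ 32.2 -23.5  70. ]
 [-31.3 -20.4  70. ]
 [-33.4  -3.4  70. ]]
[[ 86.8 -86.4  48. ]
 [-90.2 -85.6  48. ]]
[449.49384359 238.67083306 255.49930939]
turn [-0.171 -0.505 -0.635] deg 47.5 shift cm in old axes [-35.9  -16.41  -0.24] in new axes [-16.28 -34.78   9.11]
```

Run:
```python
from rig import *
from h import *
Rt=trayR(TY);st=state()
g=TP+Rt@np.array([0,-13,59+150.])
print(g);delta(st,toolR(Rt),g)
```

```text
[468.353223   187.00533385 255.49930939]
turn [-0.171 -0.505 -0.635] deg 47.5 shift cm in old axes [-39.23 -20.79  -0.24] in new axes [-16.28 -40.28   9.11]
```

Request:
{"op": "send_rows", "data": {
  "rows": [
    [0,0,0,-4.9,-2.6,0,8.5],
    [0,0,0,-4.9,-2.6,0,8.5],
    [0,0,0,-4.9,-2.6,0,8.5],
    [0,0,0,-4.9,-2.6,0,8.5],
    [0,0,0,-4.9,-2.6,0,8.5],
    [0,0,0,-4.9,-2.6,0,8.5],
    [0,0,0,-4.9,-2.6,0,8.5],
    [0,0,0,-4.9,-2.6,0,8.5]
  ]
}}

```text
clock: 1.25
tool_pos: [469.2, 185.6, 253.4]
ee_rot: [0.0, 0.149, 0.989, 0.0]
ft_force: [0.5, 1.1, -1.0]
gripper_width: 84.7
```

Request:
{"op": "send_rows", "data": {
  "rows": [
    [-0.034,-0.101,-0.127,0,0,0,8.5],
    [-0.034,-0.101,-0.127,0,0,0,8.5],
    [-0.034,-0.101,-0.127,0,0,0,8.5],
    [-0.034,-0.101,-0.127,0,0,0,8.5],
    [-0.034,-0.101,-0.127,0,0,0,8.5],
    [0,0,0,0,0,0,8.5],
    [0,0,0,0,0,0,8.5]
  ]
}}

```text
clock: 2.12
tool_pos: [468.7, 187.1, 253.8]
ee_rot: [0.255, -0.167, 0.951, 0.045]
ft_force: [-0.8, 0.6, 0.9]
gripper_width: 85.7
```

```bash
cat > look.py <<'E'
import sys
from rig import *
from h import *
import pickle
n=sys.argv[1]; w=read_camera("wrist"); pickle.dump(w,open(n+".pkl","wb")); cv2.imwrite(f"pics/{n}.png",w["image"])
st=state(); print(st["clock"],st["tool_pos"].round(1),st["ft_force"].round(1),st["gripper_width"])
Rt=trayR(TY)
print("in tray",((st["tool_pos"]-TP)@Rt).round(1)); print((Rt.T@rot(st["ee_rot"])).round(3))
E
python3 look.py w1
```

```text
2.175 [468.9 187.3 253.8] [ 0.7  0.3 -0.2] 84.84674352035408
in tray [ -0.3 -12.9 207.3]
[[-1.     0.002 -0.   ]
 [ 0.002  1.    -0.   ]
 [ 0.    -0.    -1.   ]]
```

View pics/w1.png

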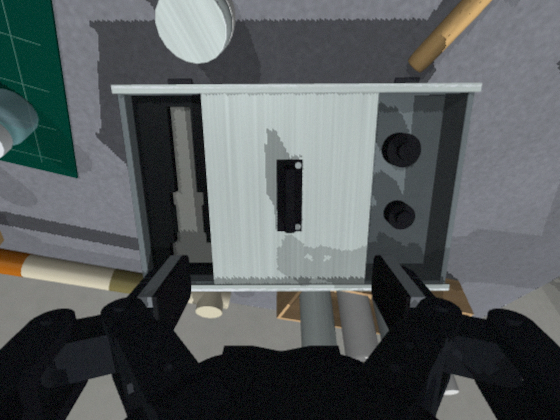

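Run:
```python
import pickle
from h import *
w=pickle.load(open("w1.pkl","rb"));a,b=pickle.load(open("c0.pkl","rb"))
crop(w["image"],100,70,300,220,4,"w1a.png");crop(w["image"],300,70,500,220,4,"w1b.png");crop(w["image"],100,180,300,310,4,"w1c.png");crop(w["image"],380,230,500,310,6,"w1d.png")
```

```text
(no output)
```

View pics/w1a.png

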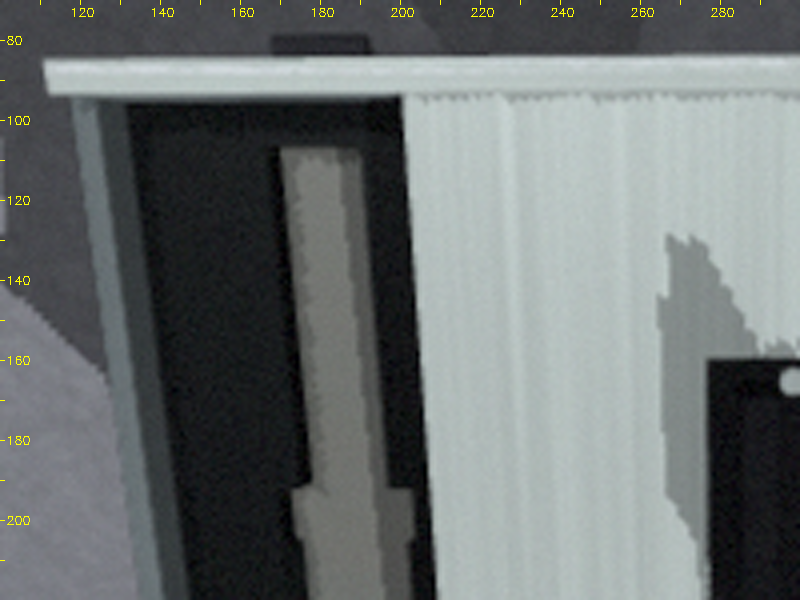

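View pics/w1b.png

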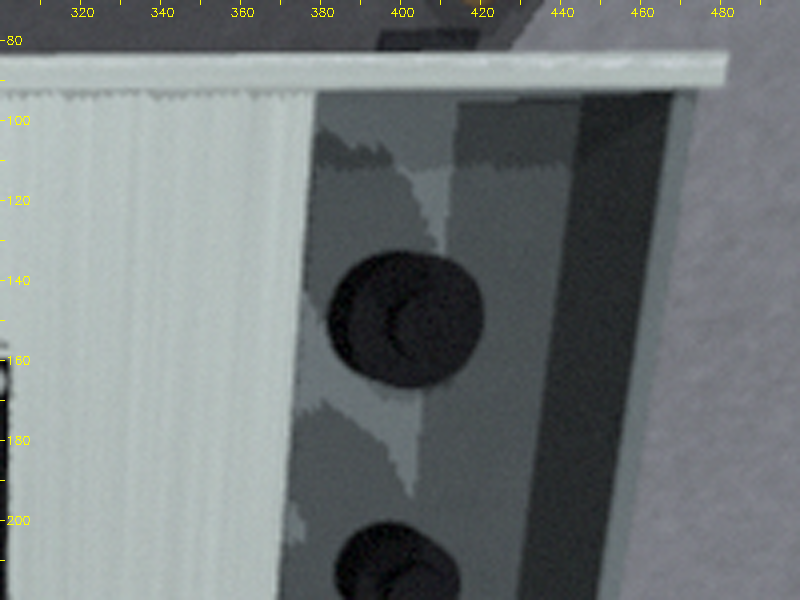

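View pics/w1c.png

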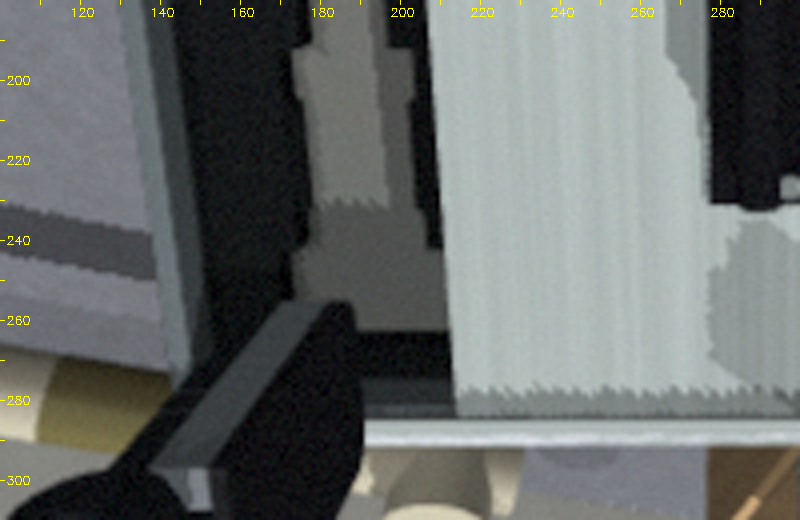

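View pics/w1d.png

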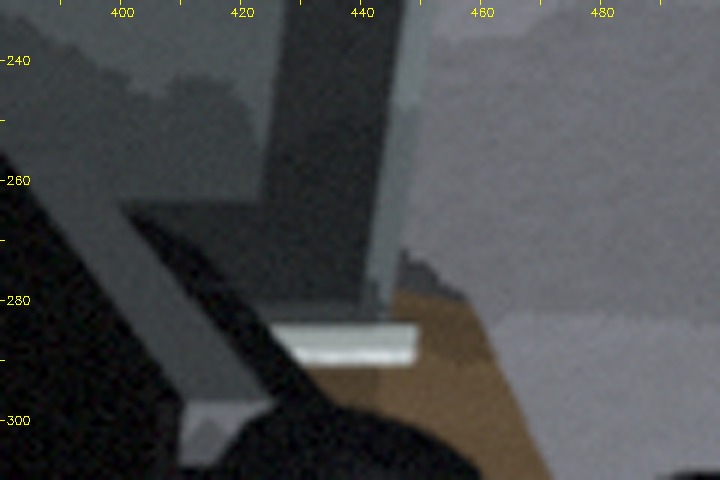

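Run:
```python
import pickle
from h import *
w=pickle.load(open("w1.pkl","rb"));a,b=pickle.load(open("c0.pkl","rb"))
L=np.array([[-99,-159,44],[-99,159,44],[-93,-159,44],[-93,159,44],[99,159,44],[93,159,44]])
U=np.array([[111,85],[481.5,83.5],[112.5,93.5],[481,92],[449,291],[449.5,284]])
def f(p): return (proj(w,L@trayR(p[3]).T+p[:3])-U).ravel()
r=least_squares(f,np.r_[TP,TY]);print(r.x.round(3),r.fun.round(1))
def f(p): return (proj(w,L@trayR(p[3],p[4]).T+p[:3])-U).ravel()
r=least_squares(f,np.r_[TP,TY,30]);print(r.x.round(3),r.fun.round(1))
p=r.x;
for q in (np.r_[TP,TY,30],r.x):
  Rt=trayR(q[3],q[4]);p=q[:3]
  print("bar",onplane(w,[[277,160],[302,160],[277,231],[302,231]],Rt,p,70).round(1).tolist())
  print("plate edge",onplane(w,[[202,100],[213,270]],Rt,p,48).round(1).tolist())
  print("beam cutout tail", onplane(w,[[170,107],[189.5,107],[176,190],[196,190]],Rt,p,30).round(1).tolist())
  print("housing cut",onplane(w,[[173,192],[202.5,192],[207,242],[172,243],[173,262],[212,262]],Rt,p,30).round(1).tolist())
```

```text
[5.64318e+02 2.34269e+02 7.64860e+01 3.50000e-01] [ 0.   0.7  0.6  0.7 -0.4 -0.4 -0.1 -0.4 -0.3 -1.3  0.   0.5]
[5.64359e+02 2.34188e+02 7.67030e+01 3.49000e-01 3.03200e+01] [ 0.2  0.5  0.3  0.6 -0.3 -0.6 -0.4 -0.4 -0.  -1.   0.3  0.8]
bar [[-35.5, -18.2, 70.0], [-35.5, 2.6, 70.0], [27.3, -18.6, 70.0], [27.4, 3.6, 70.0]]
plate edge [[-84.3, -82.5, 48.0], [76.8, -83.3, 48.0]]
beam cutout tail [[-79.4, -116.7, 30.0], [-79.3, -98.8, 30.0], [-1.3, -118.8, 30.0], [-1.2, -99.0, 30.0]]
housing cut [[0.8, -121.9, 30.0], [0.9, -92.7, 30.0], [54.1, -91.9, 30.0], [55.1, -128.4, 30.0], [76.7, -129.5, 30.0], [76.8, -88.2, 30.0]]
bar [[-38.0, -16.6, 70.0], [-37.9, 4.1, 70.0], [24.6, -17.0, 70.0], [24.6, 5.1, 70.0]]
plate edge [[-86.7, -80.8, 48.0], [73.6, -81.3, 48.0]]
beam cutout tail [[-81.9, -115.0, 30.0], [-81.8, -97.1, 30.0], [-4.0, -116.8, 30.0], [-3.9, -97.1, 30.0]]
housing cut [[-2.0, -120.0, 30.0], [-1.9, -90.9, 30.0], [51.0, -90.0, 30.0], [52.0, -126.2, 30.0], [73.5, -127.3, 30.0], [73.6, -86.2, 30.0]]
```

```bash
sed -i 's/^TP=.*/TP=np.array([563.5,234.6,75.7]); TY=.35/' h.py
python3 - <<'E'
from rig import *
from h import *
Rt=trayR(TY);st=state()
for v in ([-2,-4,110],[-2,-4,76]): delta(st,toolR(Rt),TP+Rt@np.array(v))
E
```

```text
turn [-0.    -0.    -0.002] deg 0.1 shift cm in old axes [0.   0.8  9.68] in new axes [0.   0.8  9.68]
turn [-0.    -0.    -0.002] deg 0.1 shift cm in old axes [ 0.    0.8  13.08] in new axes [ 0.    0.8  13.08]
```

Request:
{"op": "send_rows", "data": {
  "rows": [
    [0,0,0,0,0.4,4.5,8.5],
    [0,0,0,0,0.4,4.5,6],
    [0,0,0,0,0,0.6,4.5],
    [0,0,0,0,0,0,4.5],
    [0,0,0,0,0,0,4.5]
  ]
}}

```text
clock: 2.8
tool_pos: [510.8, 211.1, 171.8]
ee_rot: [0.256, -0.168, 0.951, 0.045]
ft_force: [0.1, -0.3, 0.2]
gripper_width: 44.9
```

```bash
python3 look.py w2
```

```text
2.85 [510.8 211.1 171.9] [ 0.4 -0.3 -0.1] 44.99259032372274
in tray [ -1.8  -4.  112.1]
[[-1.    -0.     0.003]
 [-0.     1.    -0.   ]
 [-0.003 -0.    -1.   ]]
```

View pics/w2.png

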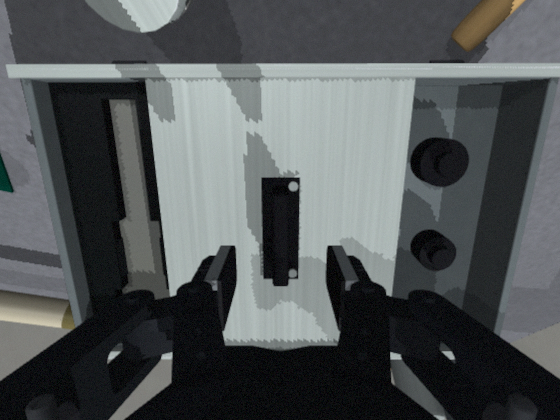

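Request:
{"op": "send_rows", "data": {
  "rows": [
    [0,0,0,0,0,2.0,4.5],
    [0,0,0,0,0,1.5,4.5],
    [0,0,0,0,0,0,0],
    [0,0,0,0,0,0,0],
    [0,0,0,0,0,0,0],
    [0,0,0,0,0,0,0]
  ]
}}

```text
clock: 3.6
tool_pos: [527.9, 217.1, 143.1]
ee_rot: [0.253, -0.169, 0.952, 0.045]
ft_force: [-4.1, -2.9, 6.9]
gripper_width: 7.5
```

```bash
python3 look.py w3
```

```text
3.65 [527.9 217.1 143. ] [-4.6 -2.7  6.5] 7.847229970763727
in tray [-0.5 -4.2 78.1]
[[-1.    -0.    -0.003]
 [-0.     1.     0.001]
 [ 0.003  0.001 -1.   ]]
```

View pics/w3.png

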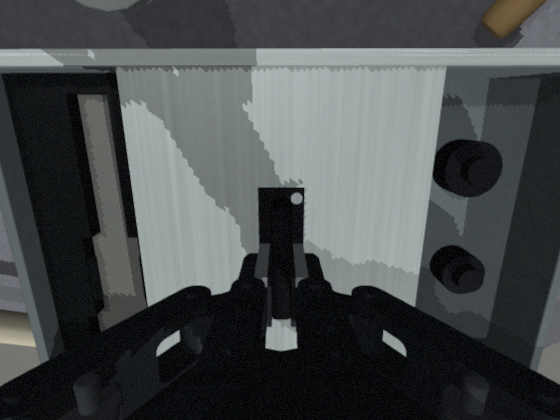

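Request:
{"op": "send_rows", "data": {
  "rows": [
    [0,0,0,0,0,-0.1,0],
    [0,0,0,0,1.0,0,0],
    [0,0,0,0,2.0,0,0],
    [0,0,0,0,2.0,0,0],
    [0,0,0,0,1.5,0,0],
    [0,0,0,0,0.8,0,0],
    [0,0,0,0,0.3,0,0],
    [0,0,0,0,0,0,0]
  ]
}}

```text
clock: 4.65
tool_pos: [501.5, 288.7, 143.2]
ee_rot: [0.252, -0.169, 0.952, 0.045]
ft_force: [3.4, 3.9, -6.4]
gripper_width: 7.5
```

```bash
python3 look.py w4; python3 -c "
from rig import *
from h import *
print((trayR(TY).T@state()['ft_force']).round(1))"
```

```text
4.7 [501.5 288.7 143.2] [ 4.2  3.8 -8. ] 7.730515111472656
in tray [-0.6 72.1 78.3]
[[-1.    -0.    -0.005]
 [-0.     1.     0.002]
 [ 0.005  0.002 -1.   ]]
[ 0.5  2.2 -9.5]
```

View pics/w4.png

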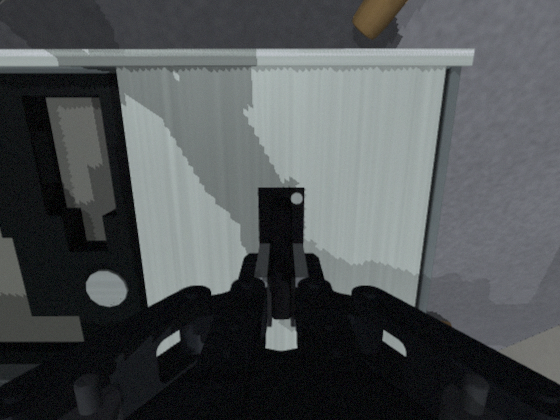

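Request:
{"op": "send_rows", "data": {
  "rows": [
    [0,0,0,0,0.3,0.05,0],
    [0,0,0,0,0.2,0,0],
    [0,0,0,0,0,0,0]
  ]
}}

```text
clock: 5.08
tool_pos: [499.9, 293.2, 143.2]
ee_rot: [0.252, -0.169, 0.952, 0.045]
ft_force: [3.3, 0.5, -4.5]
gripper_width: 7.6
```

```bash
python3 -c "
from rig import *
from h import *
s=state();print((trayR(TY).T@s['ft_force']).round(1),((s['tool_pos']-TP)@trayR(TY)).round(1))"
```

```text
[ 0.6 -0.6 -5.5] [-0.6 76.9 78.3]
```

Request:
{"op": "send_rows", "data": {
  "rows": [
    [0,0,0,0,0.15,0,0],
    [0,0,0,0,0.15,0,0],
    [0,0,0,0,0,0,0]
  ]
}}

```text
clock: 5.45
tool_pos: [498.8, 296.0, 143.2]
ee_rot: [0.252, -0.169, 0.952, 0.045]
ft_force: [3.1, -0.0, -6.9]
gripper_width: 8.0
```

```bash
python3 -c "
from rig import *
from h import *
s=state();print((trayR(TY).T@s['ft_force']).round(1),((s['tool_pos']-TP)@trayR(TY)).round(1))"
```

```text
[-0.9 -1.1 -7.4] [-0.6 79.9 78.3]
```

Request:
{"op": "send_rows", "data": {
  "rows": [
    [0,0,0,0,0.15,0,0],
    [0,0,0,0,0.15,0,0],
    [0,0,0,0,0,0,0]
  ]
}}

```text
clock: 5.82
tool_pos: [498.5, 297.0, 143.2]
ee_rot: [0.252, -0.168, 0.952, 0.044]
ft_force: [7.3, -12.5, -5.0]
gripper_width: 7.7
```

```bash
python3 -c "
from rig import *
from h import *
s=state();print((trayR(TY).T@s['ft_force']).round(1),((s['tool_pos']-TP)@trayR(TY)).round(1))"
```

```text
[ -0.3 -14.3  -5.6] [-0.7 80.9 78.3]
```

Request:
{"op": "send_rows", "data": {
  "rows": [
    [0,0,0,0,-0.15,0,0],
    [0,0,0,0,0,0,3.5],
    [0,0,0,0,0,0,3.5],
    [0,0,0,0,0,-3,3.5],
    [0,0,0,0,-3,-5,6],
    [0,0,0,0,-5,-3,6],
    [0,0,0,0,-5,0,8.5],
    [0,0,0,-3,-3,0,8.5],
    [0,0,0,0,0,0,8.5],
    [0,0,0,0,0,0,8.5]
  ]
}}

```text
clock: 7.08
tool_pos: [526.1, 137.7, 253.4]
ee_rot: [0.252, -0.169, 0.952, 0.045]
ft_force: [-0.3, 0.1, -0.3]
gripper_width: 84.7
```

```bash
python3 look.py w5
```

```text
7.125 [525.7 138.  253.2] [ 0.1 -0.5  0.2] 85.36021929225475
in tray [ 29.3 -77.8 188. ]
[[-1.    -0.001 -0.006]
 [-0.001  1.     0.002]
 [ 0.006  0.002 -1.   ]]
```

View pics/w5.png

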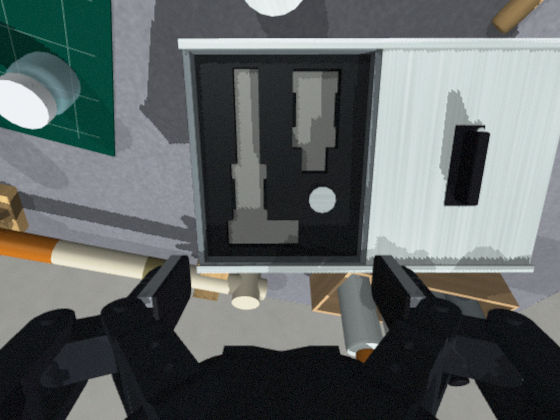

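Run:
```python
import pickle
from h import *
w=pickle.load(open("w5.pkl","rb"))
im=cv2.convertScaleAbs(w["image"],alpha=1.8,beta=15)
crop(im,175,30,385,160,3.8,"w5a.png");crop(im,175,145,385,280,3.8,"w5b.png")
```

```text
(no output)
```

View pics/w5a.png

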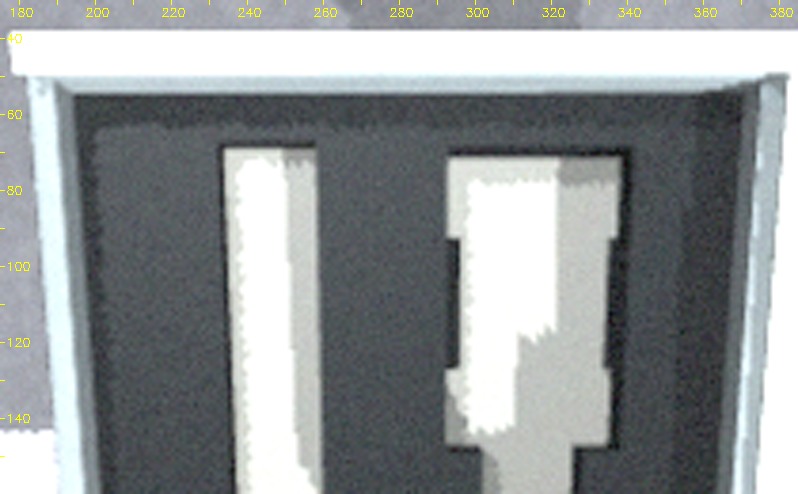

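View pics/w5b.png

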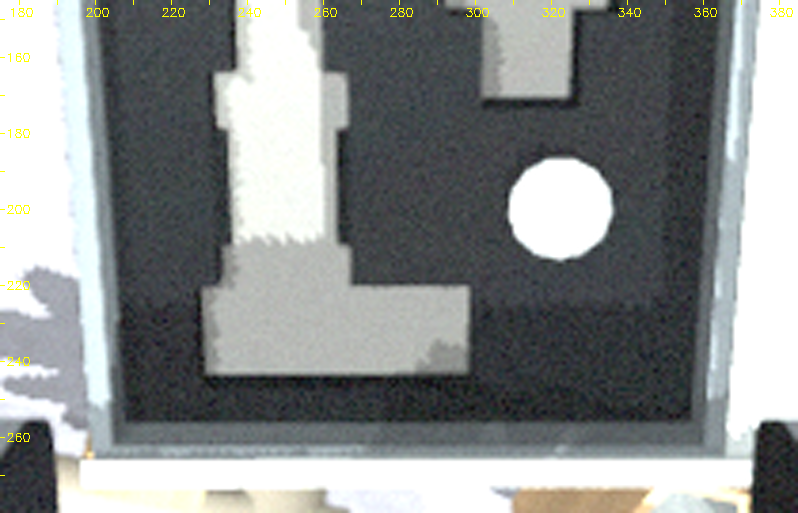

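```bash
cat > fit5.py <<'E'
import pickle
from h import *
w=pickle.load(open("w5.pkl","rb"))
Rt=trayR(TY); print("cam in tray",((w["extrinsics"][:3,3]-TP)@Rt).round(0))
# (point, uv, which coords used)
def build(q):
    cx,cy,gx,gy=q[:4]
    return [
     ([cx-112,cy],(None,67.2)),([cx-100,cy-10],(232.7,None)),([cx-100,cy+10],(258,None)),
     ([cx-30,cy-17],(231,None)),([cx-30,cy+17],(266,None)),([cx-30,cy],(None,163.8)),
     ([cx+52,cy-22],(228.5,244)),([cx+52,cy+47],(298,244)),([cx+26,cy+47],(298,220)),([cx+26,cy-22],(227.5,220)),
     ([gx-34,gy-21],(292.5,69.5)),([gx-34,gy+21],(341,69.5)),([gx+34,gy-21],(291.5,148)),([gx+34,gy+21],(337.5,148)),
     ([gx+56,gy-11],(302,172)),([gx+56,gy+11],(326.5,172)),
     ([34,-40],(322.5,200)),
     ([90,-153],(206,None)),([90,-3],(358,None)),([93,-80],(None,256))]
def f(q,fix=None):
    p=q[4:7]; Rt=trayR(q[7]); pts=build(q)
    P=np.array([[*a,30] for a,_ in pts])@Rt.T+p; u=proj(w,P); r=[]
    for (a,m),uu in zip(pts,u):
        for k in (0,1):
            if m[k] is not None: r.append(uu[k]-m[k])
    return np.array(r)
if __name__=="__main__":
    r=least_squares(f,np.r_[20,-108,-40,-45,TP,TY],loss="soft_l1"); print(r.x.round(2)); print(f(r.x).round(1))
E
python3 fit5.py
```

```text
cam in tray [-37. -80. 308.]
[ 2.8230e+01 -1.1021e+02 -4.8650e+01 -4.8660e+01  5.6934e+02  2.3657e+02
  6.8510e+01  3.5000e-01]
[ 0.2  1.6 -0.7 -1.   0.5 -1.1  0.4  0.6 -0.4  0.4 -0.1 -0.2  0.1 -0.1
 -0.1 -0.8  0.1 -0.9  0.3  0.6 -0.1  0.5  0.3  0.3 -0.8  0.3 -0.2 -0.3
  2.8 -1.   0.2]
```

```bash
cat > fit6.py <<'E'
import pickle
from h import *
w1=pickle.load(open("w1.pkl","rb"));w5=pickle.load(open("w5.pkl","rb"));a,b=pickle.load(open("c0.pkl","rb"))
L=np.array([[99,159,44],[99,-159,44],[-99,-159,44],[-99,159,44.]])
obs=[(a,L,np.array([[72.4,180],[193.6,136],[220.6,205.6],[107,246.2]]),1.),
(b,L,np.array([[224.2,115],[298,138.3],[260.3,188],[187.2,157.5]]),1.),
(w1,np.array([[-99,-159,44],[-99,159,44],[-93,-159,44],[-93,159,44],[99,159,44],[93,159,44.]]),np.array([[111,85],[481.5,83.5],[112.5,93.5],[481,92],[449,291],[449.5,284]]),1),
(w5,np.array([[-99,-159,44],[-93,-159,44],[99,-159,44],[93,-159,44],[99,159,44],[34,-40,30],[93,-153,30],[93,-3,30.]]),np.array([[178,39],[178,49.5],[196,273.4],[196,265.8],[532,271],[322.5,200],[206.5,256],[357.5,256]]),1)]
def f(q,oo):
    return np.concatenate([(s*(proj(c,l@trayR(q[3]).T+q[:3])-u)).ravel() for c,l,u,s in oo])
for name,oo in (("all",obs),("w1",obs[2:3]),("w5",obs[3:]),("w",obs[2:]),("ext",obs[:2])):
    r=least_squares(f,np.r_[TP,TY],args=(oo,),loss="soft_l1"); print(name,r.x.round(2),(trayR(.35).T@(r.x[:3]-TP)).round(1),f(r.x,oo)[-16:].round(1))
for q in (np.r_[TP,TY],least_squares(f,np.r_[TP,TY],args=(obs[2:],)).x):
    Rt=trayR(q[3]);p=q[:3]; o=lambda u:onplane(w5,u,Rt,p,30)[:,:2].round(1).tolist()
    print(o([[245,67.2],[232.7,80],[258,80],[231,164],[266,164]]));print(o([[228.5,244],[298,244],[298,220],[227.5,220]]))
    print(o([[292.5,69.5],[341,69.5],[291.5,148],[337.5,148],[302,172],[326.5,172]]),o([[322.5,200]]))
E
python3 fit6.py
```

```text
all [5.6433e+02 2.3412e+02 7.5880e+01 3.5000e-01] [ 0.6 -0.7 -0.2] [-0.2  0.2  0.5 -1.8  0.6 -2.1  0.1 -0.3  0.7  0.   0.4  0.9 -0.5  3.
  0.9  2.9]
w1 [5.6433e+02 2.3430e+02 7.6390e+01 3.5000e-01] [ 0.9 -0.6  0.3] [ 0.1  0.7  0.6  0.6 -0.3 -0.4 -0.1 -0.4 -0.3 -1.4  0.   0.4]
w5 [5.6479e+02 2.3388e+02 7.5080e+01 3.5000e-01] [ 0.5 -1.1 -1. ] [-0.5  0.7  0.2 -1.3  0.6 -2.5  0.1 -0.7 -0.1 -0.6 -0.1  0.6 -0.5  2.7
  0.4  2.4]
w [5.6447e+02 2.3410e+02 7.5900e+01 3.5000e-01] [ 0.7 -0.8 -0.2] [-0.3  0.4  0.4 -1.6  0.6 -2.1  0.1 -0.2  0.6  0.1  0.4  1.  -0.6  3.1
  0.8  3. ]
ext [5.6223e+02 2.3508e+02 7.4610e+01 3.5000e-01] [-1.4  0.9 -0.4] [-0.2 -1.7 -0.3 -0.4  0.4 -0.7  0.6  0.5 -0.  -0.5 -0.3  0.5 -1.5  0.3
 -0.5  0.2]
[[-80.5, -109.8], [-70.6, -120.5], [-70.6, -99.2], [0.1, -125.0], [0.1, -93.4]]
[[77.7, -130.8], [77.7, -63.4], [53.3, -63.8], [53.2, -130.7]]
[[-78.7, -70.3], [-78.7, -29.8], [-14.1, -70.5], [-14.1, -29.6], [7.4, -60.8], [7.4, -38.5]] [[33.7, -41.2]]
[[-81.3, -109.1], [-71.3, -119.8], [-71.3, -98.4], [-0.5, -124.3], [-0.5, -92.6]]
[[77.2, -130.1], [77.2, -62.6], [52.7, -62.9], [52.7, -129.9]]
[[-79.5, -69.4], [-79.4, -28.9], [-14.8, -69.7], [-14.8, -28.7], [6.8, -60.0], [6.8, -37.7]] [[33.1, -40.4]]
```

Run:
```python
import pickle
from h import *
w=pickle.load(open("w5.pkl","rb"))
im=cv2.convertScaleAbs(w["image"],alpha=2.5,beta=30)
crop(im,430,80,510,220,4.2,"w5d.png")
w=pickle.load(open("w2.pkl","rb"))
im=cv2.convertScaleAbs(w["image"],alpha=2.5,beta=30)
crop(im,180,160,380,300,4,"w2d.png")
```

```text
(no output)
```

View pics/w5d.png

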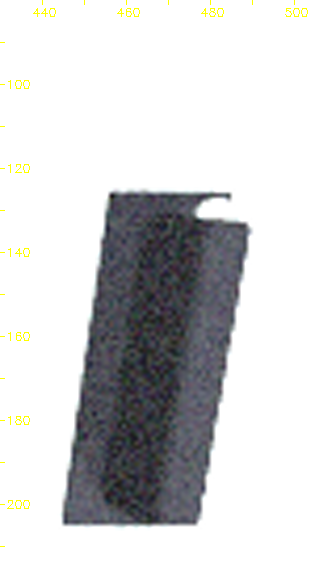

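View pics/w2d.png

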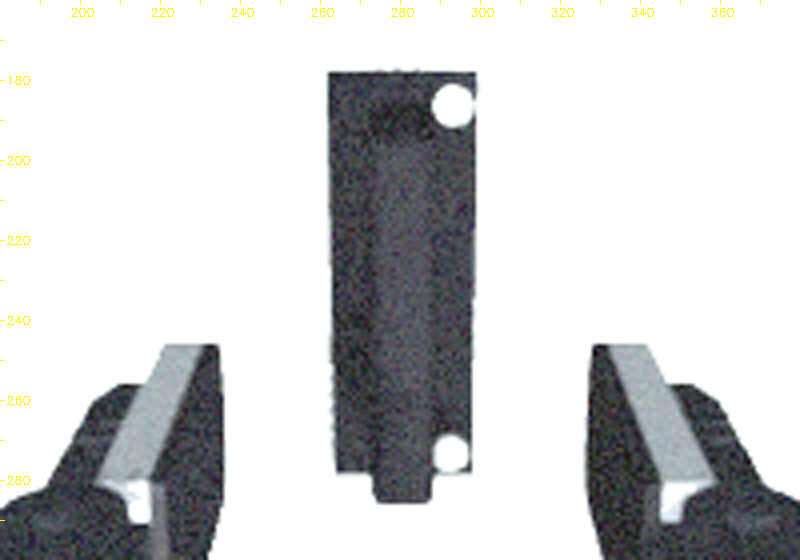

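```bash
sed -i 's/^TP=.*/TP=np.array([564.47,234.1,75.9]); TY=.35/' h.py
python3 - <<'E'
import pickle
from h import *
Rt=trayR(TY)
for n,u in (("w2",[[274,285],[287,285],[280,194],[262,178],[298,178]]),("w5",[[476,131],[470,204]])):
    w=pickle.load(open(n+".pkl","rb")); print(n,onplane(w,u,Rt,TP,70).round(1).tolist(),onplane(w,u,Rt,TP,52).round(1).tolist())
print(((np.array([527.9,217.1,143.0])-TP)@Rt),((np.array([498.5,297,143.2])-TP)@Rt))
E
```

```text
w2 [[23.9, -9.2, 70.0], [23.9, -1.5, 70.0], [-31.2, -5.6, 70.0], [-39.9, -15.1, 70.0], [-39.9, 4.0, 70.0]] [[34.4, -9.6, 52.0], [34.4, -1.1, 52.0], [-26.8, -5.6, 52.0], [-36.5, -16.3, 52.0], [-36.5, 5.0, 52.0]]
w5 [[-30.8, 67.6, 70.0], [26.1, 72.4, 70.0]] [[-30.2, 78.7, 52.0], [31.0, 83.9, 52.0]]
[-1.24873915 -3.4295633  78.20136601] [-1.33928461 81.707512   78.48458256]
```

Run:
```python
import pickle
from h import *
from rig import *
st=state();Rc=rot(st["ee_rot"]);w=read_camera("wrist")
E=np.array(w["extrinsics"]);print("cam in tool",((E[:3,3]-st["tool_pos"])@Rc).round(2)); print((Rc.T@E[:3,:3]).round(4))
for y in (-42.5,0,42.5):
  for z in (3,9,22): print(y,z,proj(w,st["tool_pos"]+Rc@np.array([0,y,z])).round(1))
crop(cv2.convertScaleAbs(w["image"],alpha=2.5,beta=30),80,240,480,420,2,"fing.png")
```

```text
cam in tool [  67.71   -1.73 -119.1 ]
[[-9.000e-04 -9.623e-01 -2.721e-01]
 [ 1.000e+00 -6.000e-04 -1.200e-03]
 [ 1.000e-03 -2.721e-01  9.623e-01]]
-42.5 3 [[189.1 278.2]]
-42.5 9 [[192.9 271.7]]
-42.5 22 [[200.  259.3]]
0 3 [[285.2 278.1]]
0 9 [[285.  271.7]]
0 22 [[284.7 259.3]]
42.5 3 [[381.3 278.1]]
42.5 9 [[377.2 271.6]]
42.5 22 [[369.5 259.2]]
```

View pics/fing.png

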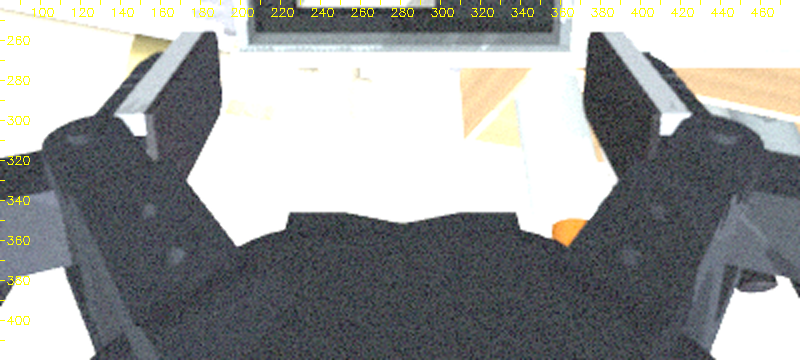

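```bash
cat > fit7.py <<'E'
import pickle
from h import *
w=pickle.load(open("w5.pkl","rb"))
E=np.array(w["extrinsics"]); 
def build(q):
    cx,cy,gx,gy,a,b=q[:6]; Z=30
    return [
     ([cx-110-a,cy,Z],(None,67.2)),([cx-100,cy-8-b,Z],(232.7,None)),([cx-100,cy+8+b,Z],(258,None)),
     ([cx-28-a,cy-15-b,Z],(231,None)),([cx-28-a,cy+15+b,Z],(266,None)),([cx-28-a,cy,Z],(None,163.8)),
     ([cx+50+a,cy-20-b,Z],(228.5,244)),([cx+50+a,cy+45+b,Z],(298,244)),([cx+28-a,cy+45+b,Z],(298,220)),([cx+28-a,cy-20-b,Z],(227.5,220)),
     ([gx-32-a,gy-19-b,Z],(292.5,69.5)),([gx-32-a,gy+19+b,Z],(341,69.5)),([gx+32+a,gy-19-b,Z],(291.5,148)),([gx+32+a,gy+19+b,Z],(337.5,148)),
     ([gx+54+a,gy-9-b,Z],(302,172)),([gx+54+a,gy+9+b,Z],(326.5,172)),
     ([34,-40,Z],(322.5,200)),([90,-153,Z],(206,None)),([90,-3,Z],(358,None)),
     ([-99,-159,44],(178,39)),([-93,-159,44],(178,49.5)),([99,-159,44],(196,273.4)),([93,-159,44],(196,265.8)),([99,159,44],(532,271))]
def f(q,full=True):
    Rt=trayR(TY)@R.from_rotvec(q[9:12]).as_matrix(); pts=build(q)
    u=proj(w,np.array([a for a,_ in pts])@Rt.T+q[6:9]); r=[]
    for (a,m),uu in zip(pts,u):
        for k in (0,1):
            if m[k] is not None: r.append(uu[k]-m[k])
    return np.array(r)
def g(q): return np.r_[f(q),(q[4:6]-2)/1,q[9:12]/.02]
r=least_squares(g,np.r_[28,-109,-47,-49,2,2,TP,0,0,0],loss="soft_l1"); q=r.x
print(q.round(3)); print((trayR(TY).T@(q[6:9]-TP)).round(2)); print(f(q).round(1))
Rt=trayR(TY)@R.from_rotvec(q[9:12]).as_matrix()
for n,s in (("cal",[q[0],q[1],30]),("gau",[q[2],q[3],30])): print(n,"in TP frame",((Rt@np.array(s)+q[6:9]-TP)@trayR(TY)).round(2))
E
python3 fit7.py
```

```text
[ 2.67540e+01 -1.08456e+02 -4.76040e+01 -4.83280e+01  5.02000e-01
  1.63000e+00  5.65593e+02  2.34001e+02  7.48770e+01  2.00000e-03
 -7.00000e-03  2.00000e-03]
[ 0.37 -0.48 -1.4 ]
[-2.3  1.4 -1.1 -1.3  0.4 -0.9 -0.2  0.2  0.4  0.1  0.6  1.6 -0.3  1.7
 -0.3  0.   0.2 -0.1  0.2 -0.1  0.2 -0.2  0.4  0.3 -0.8  0.2 -0.3  1.
 -0.3 -0.1 -0.2  1.7  0.5 -0.4  0.5 -2.2  0.  -0.3 -0.1 -0.4]
cal in TP frame [  27.14 -108.93   28.61]
gau in TP frame [-47.35 -48.96  28.18]
```

Run:
```python
import pickle
from h import *
w=pickle.load(open("w5.pkl","rb")); Rt=trayR(TY)
o=lambda u,z:onplane(w,u,Rt,TP,z)[:,:2].round(1).tolist()
print("cal far jaw z20",o([[229.5,243.3],[298,243.3]],20),"tail z20",o([[245,68.7]],20),"left beam floor",o([[234,80]],20), "right surf",o([[258,80]],30))
print("gauge floor: near",o([[300,71.3]],12),"snout",o([[314,171]],12),"body",o([[295,147]],12),"right floor",o([[338,72],[335.5,140]],12),"left surf",o([[292.5,72],[291.5,140]],30))
```

```text
cal far jaw z20 [[80.4, -130.9], [80.5, -62.0]] tail z20 [[-81.6, -110.2]] left beam floor [[-72.5, -120.0]] right surf [[-71.3, -98.4]]
gauge floor: near [[-80.7, -62.1]] snout [[8.6, -47.1]] body [[-14.3, -65.8]] right floor [[-80.1, -28.2], [-20.8, -27.7]] left surf [[-77.6, -69.4], [-21.8, -69.8]]
```

```bash
cat >> h.py <<'E'
YB=1.73
def camfix(c,st):
    c=dict(c);E=np.array(c["extrinsics"]);E[:3,3]+=rot(st["ee_rot"])[:,1]*YB;c["extrinsics"]=E;return c
E
python3 - <<'E'
from rig import *
from h import *
st=state()
Rg=toolR(R.from_euler('z',-.3).as_matrix()); delta(st,Rg,np.array([490,-181,200.]))
E
```

```text
turn [0.17  0.499 0.637] deg 47.4 shift cm in old axes [ 15.09 -28.73  -2.52] in new axes [ -6.02 -31.54   5.32]
```

Request:
{"op": "send_rows", "data": {
  "rows": [
    [0,0,0,2.5,-4.8,-0.42,8.5],
    [0,0,0,2.5,-4.8,-0.42,8.5],
    [0,0,0,2.5,-4.8,-0.42,8.5],
    [0,0,0,2.5,-4.8,-0.42,8.5],
    [0,0,0,2.5,-4.8,-0.42,8.5],
    [0,0,0,2.5,-4.7,-0.42,8.5],
    [0.034,0.1,0.127,0,0,0,8.5],
    [0.034,0.1,0.127,0,0,0,8.5],
    [0.034,0.1,0.127,0,0,0,8.5],
    [0.034,0.1,0.127,0,0,0,8.5],
    [0.034,0.1,0.127,0,0,0,8.5],
    [0,0,0,0,0,0,8.5]
  ]
}}

```text
clock: 8.68
tool_pos: [492.1, -179.2, 200.0]
ee_rot: [0.013, 0.128, 0.992, 0.004]
ft_force: [0.4, -0.5, 0.5]
gripper_width: 85.3
```

```bash
cat > look.py <<'E'
import sys
from rig import *
from h import *
import pickle
n=sys.argv[1]; w=read_camera("wrist"); st=state(); w=camfix(w,st); pickle.dump((w,st),open(n+".pkl","wb")); cv2.imwrite(f"pics/{n}.png",w["image"])
print(st["clock"],st["tool_pos"].round(1),st["ft_force"].round(1),st["gripper_width"])
Rt=trayR(TY)
print("in tray",((st["tool_pos"]-TP)@Rt).round(1),"force tray",(st["ft_force"]@Rt).round(1)); print(rot(st["ee_rot"]).round(3).tolist())
E
python3 look.py w6
```

```text
8.725 [ 491.4 -179.3  199.8] [-0.3 -0.3 -0.6] 85.11035601530435
in tray [-120.2 -363.3  212.5] force tray [-0.7 -0.2 -0.3]
[[-0.967, 0.253, 0.028], [0.254, 0.967, 0.006], [-0.025, 0.013, -1.0]]
```

View pics/w6.png

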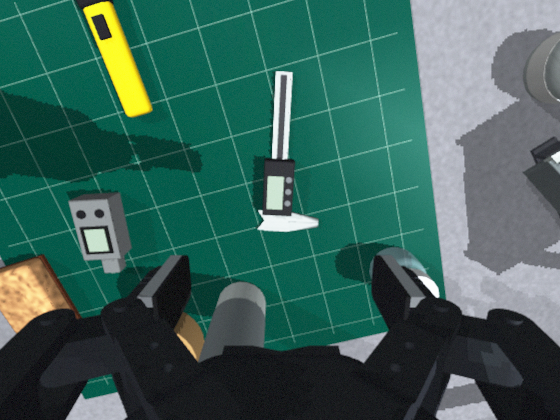

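Run:
```python
import pickle
from h import *
w,st=pickle.load(open("w6.pkl","rb")); im=cv2.convertScaleAbs(w["image"],alpha=1.3,beta=10)
crop(im,245,65,335,240,4.4*.78,"w6c.png");crop(im,60,180,150,280,6,"w6g.png")
crop(im,250,145,330,240,6,"w6c2.png")
```

```text
(no output)
```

View pics/w6c.png

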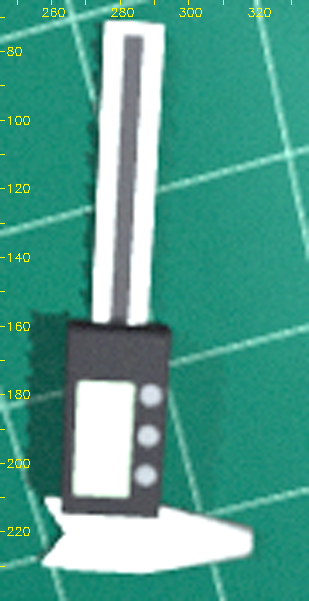

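View pics/w6c2.png

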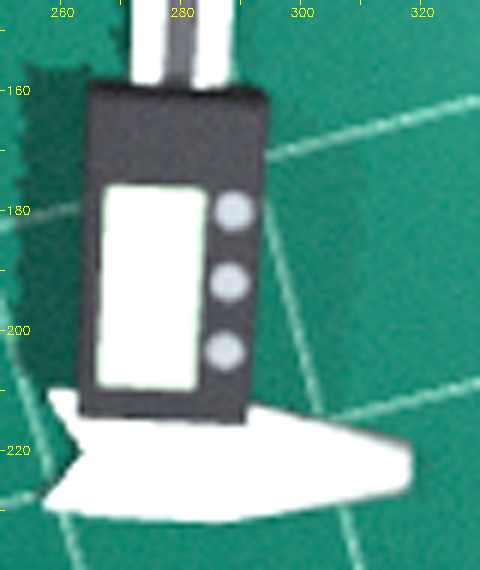

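View pics/w6g.png

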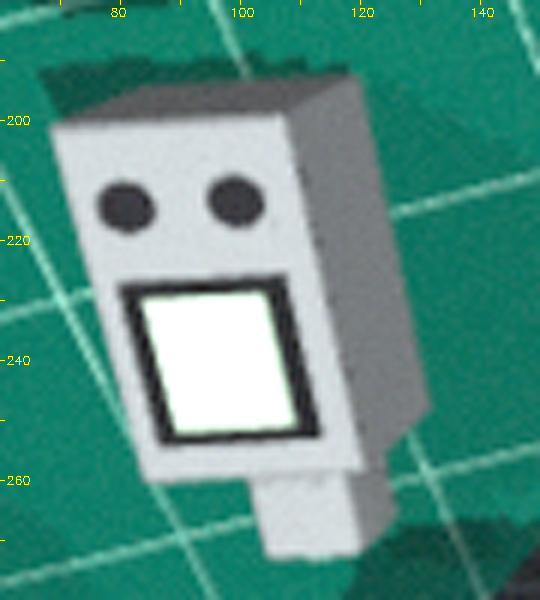

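```bash
cat > fitp.py <<'E'
from h import *
CAL=np.array([[-28,-15,18],[-28,15,18],[28,-15,18],[28,15,18],[-110,-8,5],[-110,8,5.]])
GAU=np.array([[-32,-19,28],[-32,19,28],[32,-19,28],[32,19,28.]])
def planar(c,L,T,zm=0,x0=(490,-181,-.3),scale=False):
    T=np.array(T,float)
    def f(p):
        P=(L*(p[3] if scale else 1))@R.from_euler('z',p[2]).as_matrix().T+np.r_[p[:2],zm]; return (proj(c,P)-T).ravel()
    return least_squares(f,np.r_[x0,1.] if scale else x0)
E
python3 - <<'E'
import pickle
from fitp import *
w,st=pickle.load(open("w6.pkl","rb"))
C=[[264.7,159.2],[294.7,160.8],[263.3,214.2],[291.2,215.7],[275,71.4],[293.1,72]]
G=[[68.3,201.2],[108,199.2],[84.2,260],[120.3,258.3]]
for zm in (0,2):
  for s in (0,1):
    r=planar(w,CAL,C,zm,scale=s);print("cal",zm,r.x.round(3),r.fun.round(1))
    r=planar(w,GAU,G,zm,(482,-368,-.2),scale=s);print("gau",zm,r.x.round(3),r.fun.round(1))
E
```

```text
cal 0 [ 4.97315e+02 -1.79603e+02 -3.08000e-01] [-0.2  0.6  0.4  0.5 -0.7 -0.1  0.5 -0.3  0.5 -0.5 -0.6 -0.2]
gau 0 [ 4.89580e+02 -3.68249e+02 -2.14000e-01] [ 0.4 -0.2 -0.5 -0.  -0.2  0.1  0.3  0.2]
cal 0 [ 4.97207e+02 -1.79568e+02 -3.08000e-01  9.97000e-01] [-0.2  0.6  0.4  0.5 -0.6 -0.3  0.5 -0.5  0.5 -0.3 -0.6  0. ]
gau 0 [ 4.89582e+02 -3.68273e+02 -2.14000e-01  9.99000e-01] [ 0.4 -0.2 -0.5  0.  -0.2  0.1  0.2  0.1]
cal 2 [ 4.97131e+02 -1.79575e+02 -3.08000e-01] [-0.3  0.8  0.5  0.7 -0.8  0.4  0.6  0.1  0.5 -1.  -0.5 -0.6]
gau 2 [ 4.89162e+02 -3.66833e+02 -2.15000e-01] [ 0.2 -0.4 -0.3 -0.2 -0.3  0.3  0.4  0.4]
cal 2 [ 4.96752e+02 -1.79455e+02 -3.08000e-01  9.91000e-01] [-0.2  0.6  0.4  0.5 -0.6 -0.3  0.5 -0.5  0.5 -0.3 -0.6  0. ]
gau 2 [ 4.89175e+02 -3.66974e+02 -2.14000e-01  9.92000e-01] [ 0.4 -0.2 -0.5  0.  -0.2  0.1  0.2  0.1]
```

Run:
```python
import pickle
from fitp import *
a,b=pickle.load(open("c0.pkl","rb"))
def pts(p,L): return L@R.from_euler('z',p[2]).as_matrix().T+np.r_[p[:2],0]
C=pts((497.3,-179.6,-.308),CAL);G=pts((489.6,-368.2,-.214),GAU)
print("top cal",proj(a,C).round(1).tolist());print("top gau",proj(a,G).round(1).tolist())
print("side cal",proj(b,C).round(1).tolist());print("side gau",proj(b,G).round(1).tolist())
```

```text
top cal [[306.8, 224.4], [296.5, 221.3], [312.3, 205.7], [302.1, 202.7], [295.9, 252.2], [290.4, 250.6]]
top gau [[377.2, 227.0], [363.6, 224.3], [380.6, 204.9], [367.2, 202.3]]
side cal [[283.1, 246.5], [280.8, 240.0], [304.7, 244.1], [302.1, 237.8], [250.6, 252.7], [249.7, 249.1]]
side gau [[320.7, 287.3], [315.0, 277.2], [347.4, 282.3], [341.1, 272.5]]
```

Run:
```python
from rig import *
from h import *
st=state()
Rg=toolR(R.from_euler('z',-.308).as_matrix()); delta(st,Rg,np.array([497.3,-179.6,29.]))
```

```text
turn [0.013 0.025 0.052] deg 3.4 shift cm in old axes [-0.15 -0.1  17.09] in new axes [-0.57  0.15 17.08]
```

Request:
{"op": "send_rows", "data": {
  "rows": [
    [0.013,0.025,0.052,0,0,0,8.5],
    [0,0,0,-0.3,0.1,5,8.5],
    [0,0,0,-0.3,0.1,5,7],
    [0,0,0,0,0,3,6],
    [0,0,0,0,0,0,6],
    [0,0,0,0,0,0,6]
  ]
}}

```text
clock: 9.48
tool_pos: [497.6, -180.9, 71.7]
ee_rot: [0.001, 0.156, 0.988, -0.0]
ft_force: [1.4, 1.1, -0.3]
gripper_width: 60.1
```

```bash
python3 look.py w7;python3 - <<'E'
from rig import *
from h import *
st=state()
Rg=toolR(R.from_euler('z',-.308).as_matrix()); delta(st,Rg,np.array([497.3,-179.6,29.]))
E
```

```text
9.525 [ 498.  -181.    72.1] [-0.1 -0.3  0.2] 59.72887523560751
in tray [-179.3 -367.2   99.1] force tray [-0.  -0.2  0.3]
[[-0.951, 0.308, 0.002], [0.308, 0.951, -0.002], [-0.002, -0.001, -1.0]]
turn [-0.001  0.002 -0.005] deg 0.3 shift cm in old axes [0.12 0.12 4.31] in new axes [0.11 0.12 4.31]
```

View pics/w7.png

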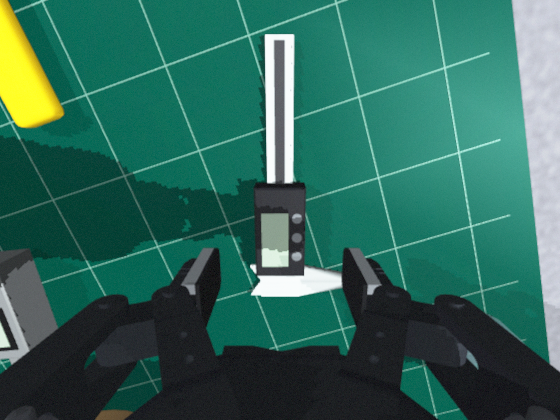

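Request:
{"op": "send_rows", "data": {
  "rows": [
    [0,0,0,0.12,0.06,2.5,6],
    [0,0,0,0,0,1.75,6],
    [0,0,0,0,0,0,6],
    [0,0,0,0,0,0,0],
    [0,0,0,0,0,0,0],
    [0,0,0,0,0,0,0],
    [0,0,0,0,0,0,0]
  ]
}}

```text
clock: 10.4
tool_pos: [497.2, -180.2, 29.5]
ee_rot: [0.001, 0.156, 0.988, -0.001]
ft_force: [-1.6, -0.4, 6.3]
gripper_width: 28.4
```

```bash
python3 look.py w8
```

```text
10.45 [ 497.2 -180.2   29.6] [-0.7 -0.9  5. ] 28.6693656675018
in tray [-200.9 -366.1   62.5] force tray [ 1.6 -0.6  4.8]
[[-0.951, 0.308, 0.002], [0.308, 0.951, -0.002], [-0.002, -0.001, -1.0]]
```

View pics/w8.png

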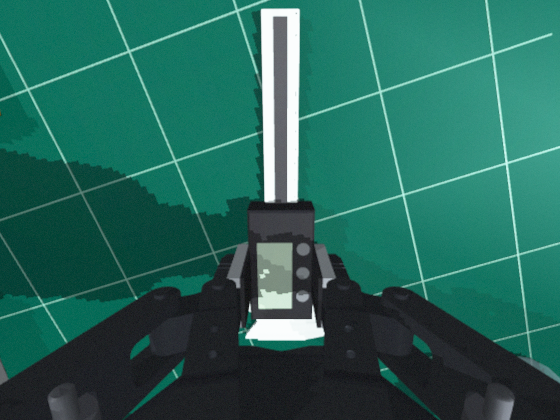

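Run:
```python
import pickle
from h import *
w,st=pickle.load(open("w8.pkl","rb")); im=cv2.convertScaleAbs(w["image"],alpha=1.6,beta=20)
crop(im,220,190,340,345,3.8,"w8c.png");crop(im,240,0,320,50,8,"w8t.png")
```

```text
(no output)
```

View pics/w8c.png

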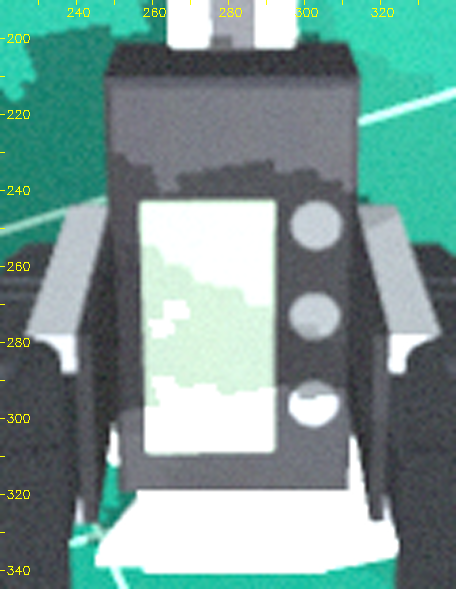

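View pics/w8t.png

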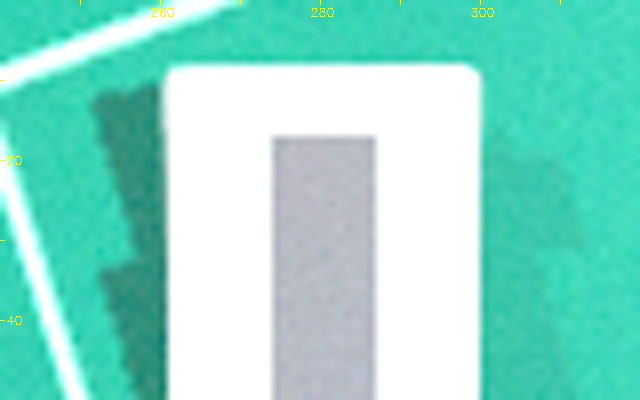

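Run:
```python
import pickle
from fitp import *
w,st=pickle.load(open("w8.pkl","rb"))
C=[[247.4,210.5],[314,210],[251,318.7],[311.6,318.7],[260.5,8.2],[300.1,8.2]]
Rc=rot(st["ee_rot"])
# fit full 3D: offset in tool frame + yaw
def f(p):
    L=CAL-np.array([0,0,9]); L=L@R.from_euler('yz',[p[4],p[3]]).as_matrix().T*np.array([-1,1,-1.])
    return (proj(w,(L+p[:3])@Rc.T+st["tool_pos"])-C).ravel()
r=least_squares(f,[0,0,10,0,0]);print("free",r.x.round(3),r.fun.round(1))
z=st["tool_pos"][2]-9
g=lambda q:f([q[0],q[1],z,q[2],0])
r=least_squares(g,[0,0,0]);print("z fixed",z,r.x.round(3),r.fun.round(1))
```

```text
free [-2.3800e-01  1.4860e+00  1.9536e+01  2.0000e-03  1.2000e-02] [-0.5 -0.1  0.8  0.2 -0.2 -0.  -0.  -0.2  0.1  0.1 -0.2 -0. ]
z fixed 20.561383377560002 [-0.135  1.485  0.002] [-0.2 -1.5  0.5 -1.1 -0.1 -1.3 -0.1 -1.4  0.4  1.9 -0.5  1.8]
```

Run:
```python
import pickle
from fitp import *
for n in ("w6","w7","w8"):
    w,st=pickle.load(open(n+".pkl","rb"));Rc=rot(st["ee_rot"])
    E=w["extrinsics"];print(((E[:3,3]-st["tool_pos"])@Rc).round(2),(Rc.T@E[:3,:3]).round(4).tolist(), w["cx"],w["cy"],w["fov_y"])
    print(proj(w,st["tool_pos"]+Rc@np.array([0,0,20.])))
```

```text
[  65.88    1.87 -120.08] [[-0.002, -0.9623, -0.2721], [1.0, -0.0016, -0.002], [0.0015, -0.2721, 0.9623]] 280.85380670781836 205.91406185409406 68.68333563897863
[[277.77349598 256.80108327]]
[  66.75    1.57 -119.67] [[-0.0011, -0.9624, -0.2715], [1.0, -0.0009, -0.0007], [0.0004, -0.2715, 0.9624]] 280.85380670781836 205.91406185409406 68.68333563897863
[[277.95313567 258.95818387]]
[  66.51    1.58 -119.97] [[-0.0013, -0.9622, -0.2724], [1.0, -0.001, -0.001], [0.0007, -0.2724, 0.9622]] 280.85380670781836 205.91406185409406 68.68333563897863
[[278.04534418 257.95408269]]
```

```bash
sed -i 's/^TP=.*/TP=np.array([561.8,234.95,75.5]); TY=.35/' h.py
cat >> h.py <<'E'
def camfix(c,st=None):
    c=dict(c);E=np.array(c["extrinsics"]);E[:3,3]-=[2.7,-.85,-.3];c["extrinsics"]=E;return c
E
python3 - <<'E'
from rig import *
from h import *
st=state();Rt=trayR(TY)
st=dict(st); st["tool_pos"]=st["tool_pos"]+[0,0,180]
delta(st,toolR(Rt),TP+Rt@np.array([31.6,-108.9,120.]))
E
```

```text
turn [-0.176 -0.502 -0.647] deg 48.0 shift cm in old axes [ 2.52 30.89  1.39] in new axes [-14.04  25.89   9.76]
```

Request:
{"op": "send_rows", "data": {
  "rows": [
    [0,0,0,0,0,-1.5,0],
    [0,0,0,0,0,-4.5,0],
    [0,0,0,0,0,-5,0],
    [0,0,0,0,0,-5,0],
    [0,0,0,0,0,-2,0],
    [-0.029,-0.084,-0.108,0,0,0,0],
    [-0.029,-0.084,-0.108,0,0,0,0],
    [-0.029,-0.084,-0.108,0,0,0,0],
    [-0.029,-0.084,-0.108,0,0,0,0],
    [-0.029,-0.084,-0.108,0,0,0,0],
    [-0.029,-0.084,-0.108,0,0,0,0],
    [0,0,0,0,0,0,0]
  ]
}}

```text
clock: 11.95
tool_pos: [495.6, -180.0, 208.2]
ee_rot: [0.254, -0.167, 0.952, 0.045]
ft_force: [1.1, -1.1, -1.6]
gripper_width: 28.5
```

```bash
python3 look.py w9;  python3 - <<'E'
from rig import *
from h import *
st=state();Rt=trayR(TY)
delta(st,toolR(Rt),TP+Rt@np.array([31.6,-108.9,110.]))
E
```

```text
12.0 [ 496.  -180.   208.4] [ 1.  -0.3 -1.2] 28.197965467116525
in tray [-110.3 -367.2  217.1] force tray [ 0.1 -0.6 -1.4]
[[-0.816, -0.34, 0.468], [-0.294, 0.94, 0.17], [-0.498, 0.001, -0.867]]
turn [-0.001 -0.002 -0.003] deg 0.2 shift cm in old axes [-14.13  25.88  10.66] in new axes [-14.19  25.83  10.71]
```

View pics/w9.png

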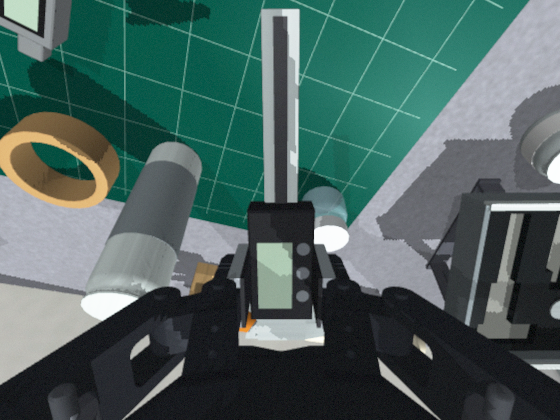

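Request:
{"op": "send_rows", "data": {
  "rows": [
    [0,0,0,-2.36,4.3,0,0],
    [0,0,0,-2.36,4.3,0,0],
    [0,0,0,-2.36,4.3,0,0],
    [0,0,0,-2.36,4.3,0,0],
    [0,0,0,-2.36,4.3,0,0],
    [0,0,0,-2.36,4.3,0,0],
    [0,0,0,0,0,4,0],
    [0,0,0,0,0,4,0],
    [0,0,0,0,0,2.7,0],
    [0,0,0,0,0,0,0],
    [0,0,0,0,0,0,0]
  ]
}}

```text
clock: 13.38
tool_pos: [573.7, 123.6, 187.1]
ee_rot: [0.255, -0.168, 0.951, 0.045]
ft_force: [-0.5, 0.1, -2.0]
gripper_width: 28.4
```

```bash
python3 look.py w10;  python3 - <<'E'
from rig import *
from h import *
st=state();Rt=trayR(TY)
delta(st,toolR(Rt),TP+Rt@np.array([31.6,-108.9,70.]))
E
```

```text
13.425 [573.7 123.4 187.5] [ 0.1 -0.7 -1.5] 28.05861632053133
in tray [  32.6 -108.9  110.5] force tray [-0.9 -0.7 -1.2]
[[-0.813, -0.343, 0.471], [-0.297, 0.939, 0.171], [-0.501, -0.0, -0.866]]
turn [-0.     0.001 -0.   ] deg 0.1 shift cm in old axes [0.1  0.   4.05] in new axes [ 0.1  -0.    4.05]
```

View pics/w10.png

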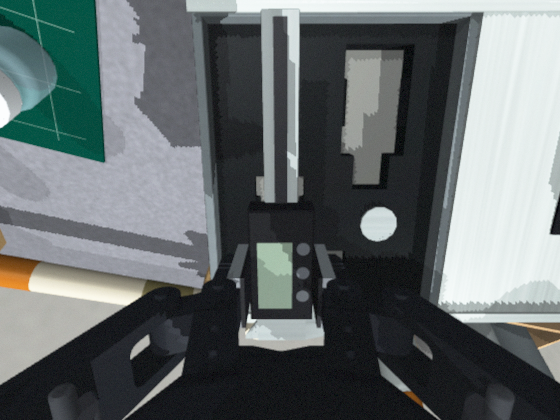

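Request:
{"op": "send_rows", "data": {
  "rows": [
    [0,0,0,0.1,0,2,0],
    [0,0,0,0,0,2,0],
    [0,0,0,0,0,0.6,0],
    [0,0,0,0,0,0,0],
    [0,0,0,0,0,0,0]
  ]
}}

```text
clock: 14.05
tool_pos: [594.4, 130.7, 146.7]
ee_rot: [0.255, -0.168, 0.951, 0.045]
ft_force: [0.3, -0.1, -1.1]
gripper_width: 28.5
```

```bash
python3 look.py w11
python3 - <<'E'
import pickle
from h import *
w,st=pickle.load(open("w11.pkl","rb")); im=cv2.convertScaleAbs(w["image"],alpha=2.2,beta=30)
crop(im,170,0,380,150,3.8,"w11a.png");crop(im,170,150,380,300,3.8,"w11b.png")
E
```

```text
14.1 [594.4 130.7 146.6] [ 0.7 -0.8 -1.9] 28.2152789308847
in tray [  31.1 -109.1   64.2] force tray [-0.6 -1.  -1.8]
[[-0.813, -0.343, 0.47], [-0.297, 0.939, 0.171], [-0.5, -0.0, -0.866]]
```

View pics/w11.png

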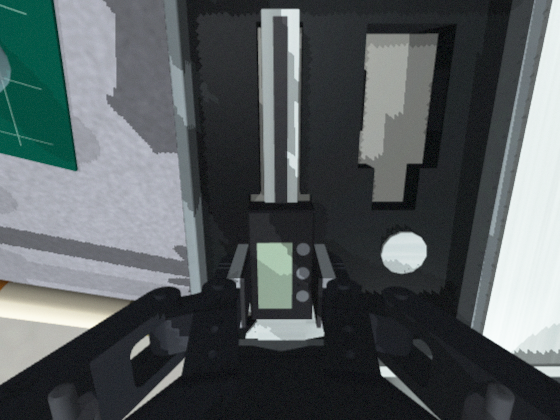

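View pics/w11a.png

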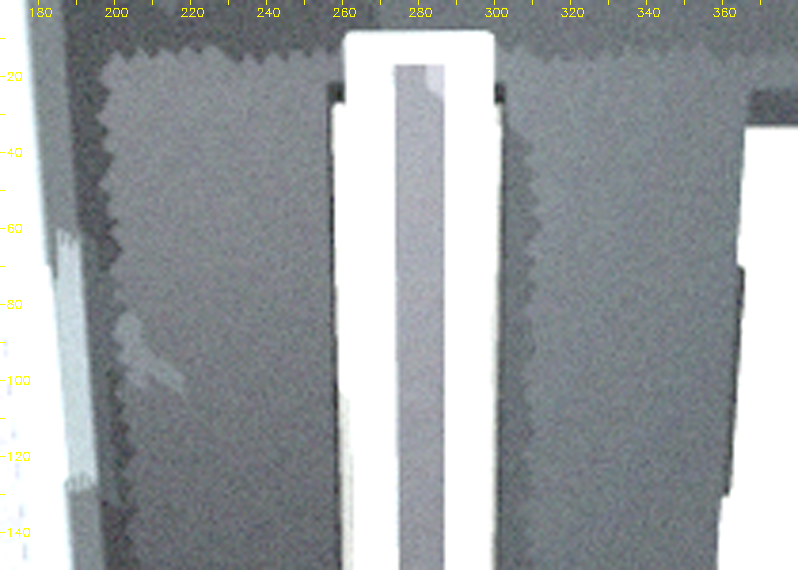

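View pics/w11b.png

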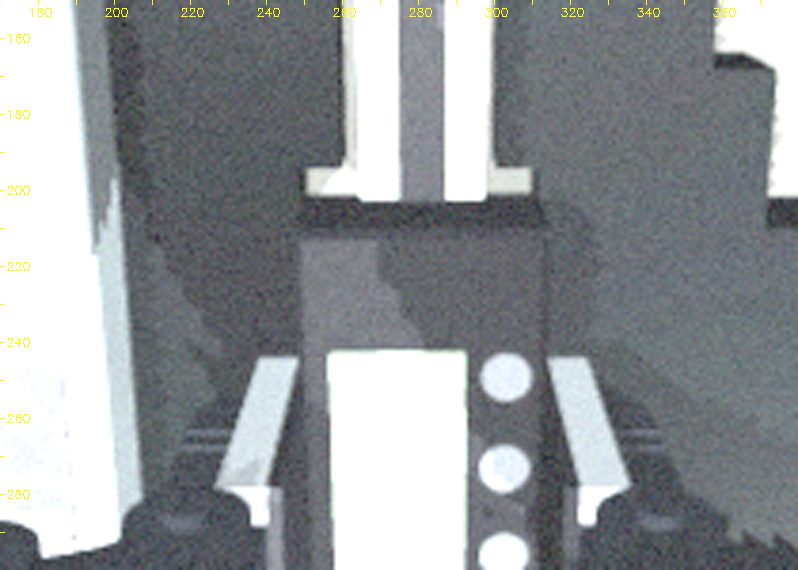

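Run:
```python
import pickle
from h import *
w,st=pickle.load(open("w11.pkl","rb")); Rt=trayR(TY)
o=lambda u,z:onplane(w,u,Rt,TP,z)[:,:2].round(1).tolist()
print("tail edge cut",o([[280,21.5]],30),o([[280,27]],20),"L/R",o([[257,22],[302.3,22]],30),"housing cut start",o([[280,194]],30),o([[250,194],[309.5,194]],30))
print("beam tail",o([[260.5,8],[299.5,8]],39.5),"housing near edge top",o([[248.5,211.5],[313,211.5]],52.7))
print("gauge: near surf/floor",o([[400,24]],30),o([[400,33]],12),"left",o([[366,33]],30),"right floor",o([[438,33]],12),"disc",o([[404.5,251]],30))
```

```text
tail edge cut [[-80.3, -109.6]] [[-80.7, -109.7]] L/R [[-80.2, -119.9], [-80.1, -99.7]] housing cut start [[-1.1, -109.8]] [[-1.1, -125.3], [-1.1, -94.5]]
beam tail [[-82.8, -117.7], [-82.7, -101.5]] housing near edge top [[1.5, -123.8], [1.5, -94.9]]
gauge: near surf/floor [[-79.3, -55.9]] [[-80.0, -49.3]] left [[-75.7, -70.9]] right floor [[-80.0, -30.2]] disc [[30.9, -41.9]]
```

```bash
cat > cal.py <<'E'
import pickle
from fitp import *
w6,s6=pickle.load(open("w6.pkl","rb"));w8,s8=pickle.load(open("w8.pkl","rb"));w11,s11=pickle.load(open("w11.pkl","rb"));w5=pickle.load(open("w5.pkl","rb"))
# undo earlier fixes
for w,s in((w6,s6),(w8,s8)): w["extrinsics"][:3,3]-=rot(s["ee_rot"])[:,1]*1.73
w11["extrinsics"][:3,3]+=[2.7,-.85,-.3]
C6=np.array([[264.7,159.2],[294.7,160.8],[263.3,214.2],[291.2,215.7],[275,71.4],[293.1,72]]);G6=np.array([[68.3,201.2],[108,199.2],[84.2,260],[120.3,258.3]])
C8=np.array([[247.4,210.5],[314,210],[251,318.7],[311.6,318.7],[260.5,8.2],[300.1,8.2]])
def mod(c,e,d,fs=1,dcy=0):
    c=dict(c);E=np.array(c["extrinsics"]);E[:3,:3]=E[:3,:3]@R.from_rotvec(e).as_matrix();E[:3,3]-=d;c["extrinsics"]=E
    c["fov_y"]=2*np.degrees(np.arctan(np.tan(np.radians(c["fov_y"]/2))/fs)); c["cy"]=c["cy"]+dcy; return c
def P(p,L): return L@R.from_euler('z',p[2]).as_matrix().T+np.r_[p[:2],0]
def f(q,dz,fs):
    e=q[:3];d=np.r_[0,0,dz]
    return np.concatenate([(proj(mod(w6,e,d,fs),P(q[3:6],CAL))-C6).ravel(),(proj(mod(w6,e,d,fs),P(q[6:9],GAU))-G6).ravel(),(proj(mod(w8,e,d,fs),P(q[9:12],CAL))-C8).ravel()])
x0=np.r_[0,0,0,497,-180,-.3,489,-368,-.2,497,-180,-.3]
for dz in (-3,0,3,6):
  r=least_squares(f,x0,args=(dz,1),loss="soft_l1");print(dz,r.cost.round(2),r.x[:3].round(4),r.x[3:].round(2))
g=lambda q:f(q[:12],q[12],q[13])
r=least_squares(g,np.r_[x0,0,1]);print(r.cost.round(2),r.x.round(3)); print(r.fun.round(1))
g=lambda q:np.r_[f(np.r_[0,0,0,q[:9]],q[9],1)]
r=least_squares(g,np.r_[x0[3:],0]);print(r.cost.round(2),r.x.round(3)); print(r.fun.round(1))
E
python3 cal.py
```

```text
-3 17.94 [ 0.028   0.0961 -0.35  ] [ 4.9093e+02 -1.5740e+02  6.0000e-02  5.5175e+02 -3.3725e+02  1.6000e-01
  4.9728e+02 -1.5649e+02  5.0000e-02]
0 5.86 [ 0.0068  0.0531 -0.1873] [ 4.9732e+02 -1.6811e+02 -1.1000e-01  5.2642e+02 -3.5475e+02 -2.0000e-02
  4.9914e+02 -1.6760e+02 -1.2000e-01]
3 5.41 [-0.0252 -0.1338  0.4255] [ 487.04 -214.06   -0.76  398.62 -379.85   -0.67  484.61 -209.34   -0.76]
6 16.57 [-0.0598 -0.4724  1.4346] [ 410.71 -250.19   -1.82  223.65 -252.71   -1.75  413.4  -236.52   -1.82]
1.99 [-3.00000e-03 -1.83000e-01  6.07000e-01  4.70848e+02 -2.17492e+02
 -9.43000e-01  3.52753e+02 -3.65027e+02 -8.49000e-01  4.71980e+02
 -2.14915e+02 -9.45000e-01  4.02600e+00  9.81000e-01]
[-0.1  0.5  0.4  0.4 -0.6 -0.3  0.4 -0.5  0.5 -0.3 -0.6  0.1  0.4 -0.3
 -0.4 -0.  -0.2  0.2  0.3  0.2 -0.5 -0.2  0.7  0.2 -0.1 -0.2  0.  -0.
  0.1  0.2 -0.2 -0.1]
3.19 [ 4.96755e+02 -1.81258e+02 -3.08000e-01  4.88865e+02 -3.68983e+02
 -2.15000e-01  4.97189e+02 -1.80453e+02 -3.11000e-01  1.30400e+00]
[-0.3  0.7  0.5  0.6 -0.7  0.2  0.5 -0.   0.5 -0.8 -0.5 -0.5  0.3 -0.4
 -0.4 -0.1 -0.3  0.3  0.4  0.3 -0.5 -0.7  0.8 -0.4 -0.3  0.2  0.1  0.1
  0.2  0.4 -0.3  0.3]
```

Request:
{"op": "send_rows", "data": {
  "rows": [
    [0,0,0,-0.14,-0.03,0.2,0],
    [0,0,0,0,0,0.3,0],
    [0,0,0,0,0,0.3,0],
    [0,0,0,0,0,0,0]
  ]
}}

```text
clock: 14.6
tool_pos: [599.1, 132.3, 138.9]
ee_rot: [0.254, -0.168, 0.951, 0.045]
ft_force: [-0.7, -0.1, -1.6]
gripper_width: 28.6
```

```bash
python3 look.py w12
python3 - <<'E'
import pickle
from h import *
w,st=pickle.load(open("w12.pkl","rb")); im=cv2.convertScaleAbs(w["image"],alpha=2.2,beta=30)
crop(im,220,0,340,150,4,"w12a.png")
crop(im,220,180,340,330,4,"w12b.png")
E
```

```text
14.65 [599.1 132.3 139.1] [-0.1 -0.  -1.5] 28.457928141298822
in tray [  31.7 -109.3   55.1] force tray [-0.8  0.  -1.3]
[[-0.814, -0.343, 0.468], [-0.297, 0.939, 0.171], [-0.499, 0.001, -0.867]]
```

View pics/w12a.png

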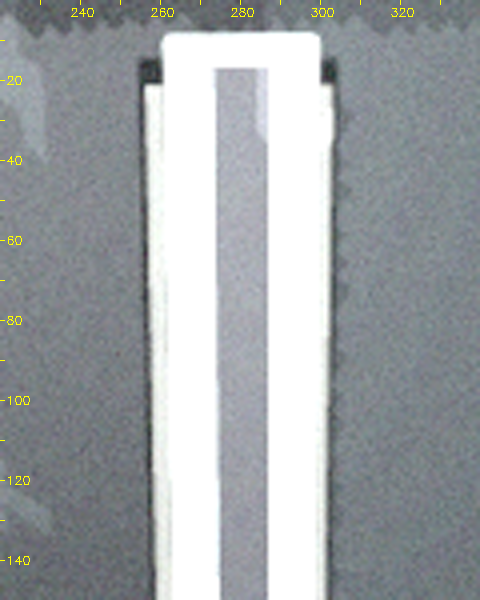

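View pics/w12b.png

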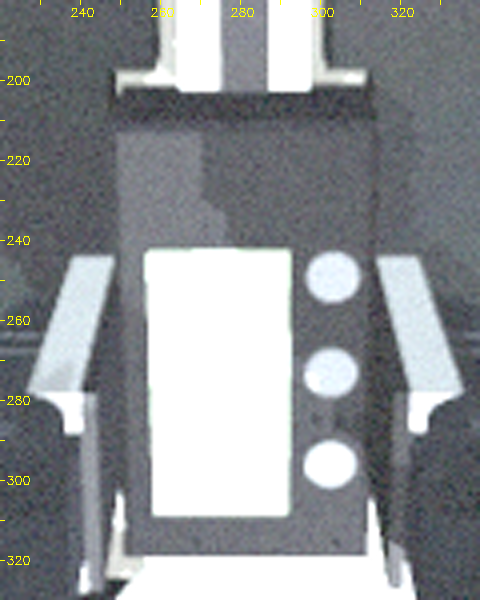

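Run:
```python
import pickle
from h import *
w,st=pickle.load(open("w12.pkl","rb")); Rt=trayR(TY)
o=lambda u,z:onplane(w,u,Rt,TP,z)[:,:2].round(1).tolist()
for z in (26,30): print("tail edge cut",o([[280,14.5]],z),"L/R",o([[254.8,16],[303.8,16]],z),o([[280,20.5]],z-10),"housing cut start",o([[249,197.5],[311.5,197.5]],z))
for z in (32,35): print("beam tail",o([[260.5,8.2],[299.5,8.2]],z),"housing near edge top",o([[248.7,212.5],[313.5,212.5]],z+13))
```

```text
tail edge cut [[-81.3, -109.7]] L/R [[-80.7, -120.5], [-80.7, -99.4]] [[-81.7, -109.7]] housing cut start [[-0.1, -125.4], [-0.1, -94.0]]
tail edge cut [[-80.1, -109.6]] L/R [[-79.5, -120.2], [-79.5, -99.7]] [[-80.6, -109.7]] housing cut start [[-1.1, -124.9], [-1.1, -94.4]]
beam tail [[-81.8, -117.7], [-81.8, -101.6]] housing near edge top [[2.0, -123.7], [2.0, -94.9]]
beam tail [[-80.9, -117.5], [-80.9, -101.8]] housing near edge top [[1.1, -123.3], [1.1, -95.2]]
```

Request:
{"op": "send_rows", "data": {
  "rows": [
    [0,0,0,-0.16,0,0,0],
    [0,0,0,0,0,0.2,0],
    [0,0,0,0,0,0.1,0],
    [0,0,0,0,0,0,0]
  ]
}}

```text
clock: 15.15
tool_pos: [601.9, 133.2, 137.4]
ee_rot: [0.254, -0.168, 0.951, 0.045]
ft_force: [0.4, -0.0, -2.1]
gripper_width: 28.3
```

```bash
python3 look.py w13
python3 - <<'E'
import pickle
from h import *
w,st=pickle.load(open("w13.pkl","rb")); im=cv2.convertScaleAbs(w["image"],alpha=2.2,beta=30)
crop(im,220,0,340,60,6,"w13a.png")
E
```

```text
15.2 [601.9 133.2 137.5] [-0.1  1.  -1.7] 28.446528700877785
in tray [  33.4 -109.3   52.3] force tray [-0.6  1.  -1.6]
[[-0.814, -0.343, 0.469], [-0.297, 0.939, 0.171], [-0.499, 0.0, -0.867]]
```

View pics/w13a.png

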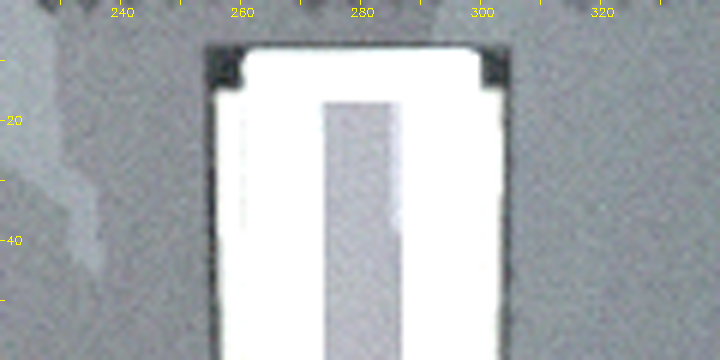

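Run:
```python
import pickle
from h import *
w,st=pickle.load(open("w13.pkl","rb")); im=cv2.convertScaleAbs(w["image"],alpha=3,beta=40)
crop(im,180,180,380,360,4,"w13b.png")
```

```text
(no output)
```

View pics/w13b.png

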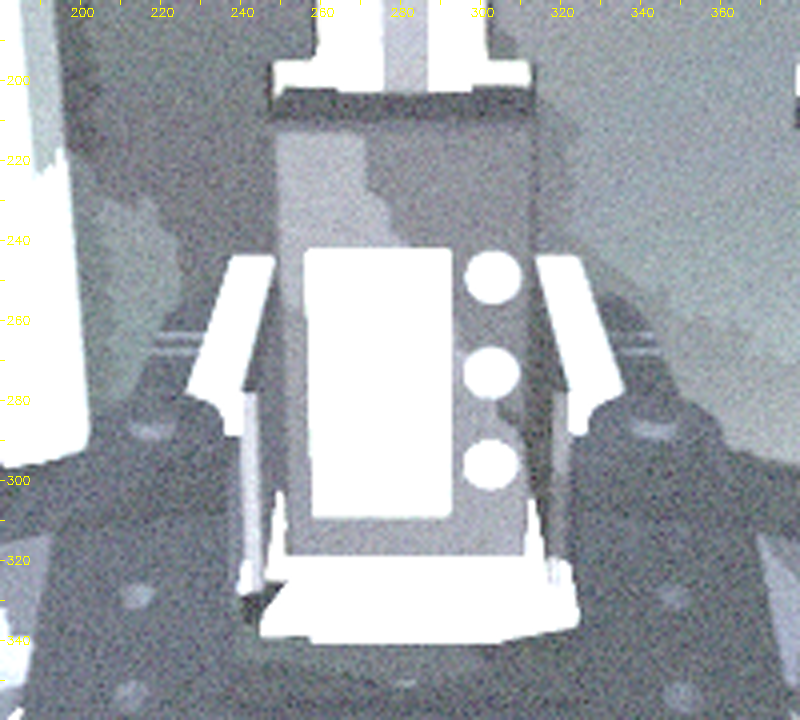

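Request:
{"op": "send_rows", "data": {
  "rows": [
    [0,0,0,-0.06,0,0,0],
    [0,0,0,0,0,0.15,0],
    [0,0,0,0,0,0.15,0],
    [0,0,0,0,0,0,0]
  ]
}}

```text
clock: 15.7
tool_pos: [603.8, 134.0, 135.1]
ee_rot: [0.254, -0.168, 0.951, 0.045]
ft_force: [-0.1, 1.4, -2.0]
gripper_width: 28.5
```

```bash
python3 look.py w14
python3 - <<'E'
import pickle
from h import *
w,st=pickle.load(open("w14.pkl","rb")); im=cv2.convertScaleAbs(w["image"],alpha=3,beta=40)
crop(im,220,0,340,60,6,"w14a.png")
E
```

```text
15.75 [603.8 133.9 135.1] [ 0.6  0.1 -1.2] 28.696229990295013
in tray [  34.  -109.3   49.3] force tray [-0.1 -0.1 -1.3]
[[-0.814, -0.343, 0.469], [-0.297, 0.939, 0.171], [-0.499, 0.0, -0.867]]
```

View pics/w14a.png

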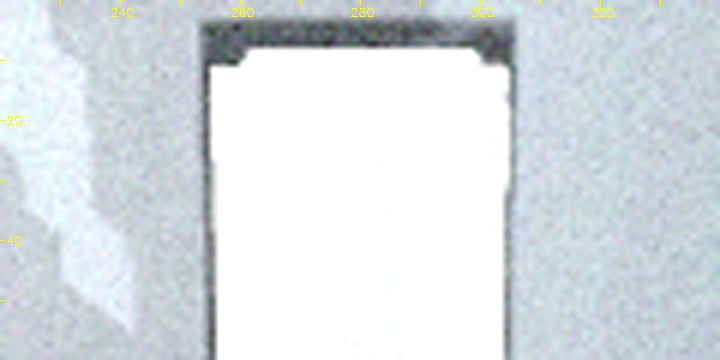

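Request:
{"op": "send_rows", "data": {
  "rows": [
    [0,0,0,0,0,0.15,0],
    [0,0,0,0,0,0.15,0],
    [0,0,0,0,0,0,0]
  ]
}}

```text
clock: 16.12
tool_pos: [605.2, 134.5, 132.5]
ee_rot: [0.254, -0.168, 0.951, 0.045]
ft_force: [-0.1, 0.7, -1.9]
gripper_width: 28.3
```

```bash
python3 look.py w15
python3 - <<'E'
import pickle
from h import *
w,st=pickle.load(open("w15.pkl","rb")); im=cv2.convertScaleAbs(w["image"],alpha=3,beta=40)
crop(im,200,0,400,200,4,"w15a.png")
E
```

```text
16.175 [605.2 134.5 132.6] [-0.6  0.2 -3.5] 28.904105558991777
in tray [  34.  -109.3   46.2] force tray [-2.2  0.3 -2.8]
[[-0.814, -0.343, 0.469], [-0.297, 0.939, 0.171], [-0.499, 0.0, -0.867]]
```

View pics/w15a.png

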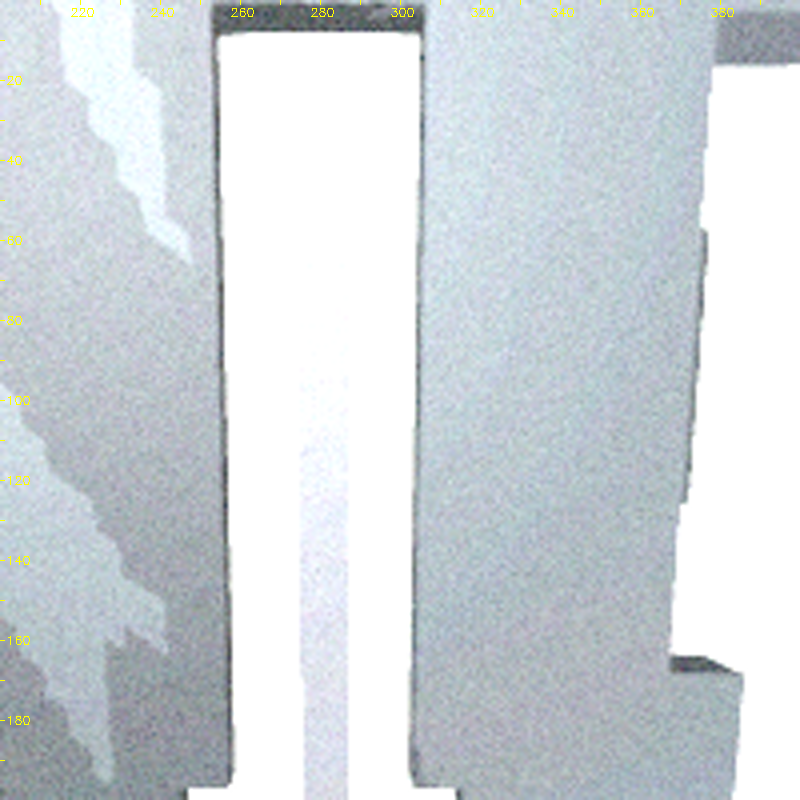

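Request:
{"op": "send_rows", "data": {
  "rows": [
    [0,0,0,0.08,0,0,0],
    [0,0,0,0,0,0.15,0],
    [0,0,0,0,0,0.15,0],
    [0,0,0,0,0,0,0]
  ]
}}

```text
clock: 16.68
tool_pos: [605.3, 134.5, 130.9]
ee_rot: [0.255, -0.168, 0.951, 0.045]
ft_force: [-13.7, -5.4, 14.1]
gripper_width: 28.3
```

```bash
python3 look.py w16
```

```text
16.725 [605.3 134.5 130.9] [-13.1  -5.7  13.2] 28.491290051587487
in tray [  33.3 -109.3   44.8] force tray [-5.7 -0.8 18.6]
[[-0.814, -0.343, 0.469], [-0.297, 0.939, 0.172], [-0.5, 0.0, -0.866]]
```

View pics/w16.png

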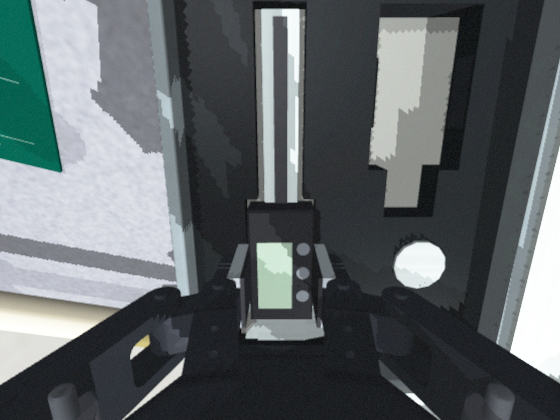

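Request:
{"op": "send_rows", "data": {
  "rows": [
    [0,0,0,0,0,-0.2,0],
    [0,0,0,0.08,0,0,0],
    [0,0,0,0,0,0.15,0],
    [0,0,0,0,0,0.15,0],
    [0,0,0,0,0,0,0]
  ]
}}

```text
clock: 17.35
tool_pos: [604.7, 134.3, 130.4]
ee_rot: [0.255, -0.168, 0.951, 0.045]
ft_force: [-23.6, -9.3, 27.4]
gripper_width: 28.5
```

```bash
python3 look.py w17
python3 - <<'E'
import pickle
from h import *
w,st=pickle.load(open("w17.pkl","rb")); im=cv2.convertScaleAbs(w["image"],alpha=3,beta=40)
crop(im,230,0,330,50,8,"w17a.png");crop(im,180,180,380,360,4,"w17b.png")
E
```

```text
17.4 [604.7 134.3 130.4] [-24.  -10.5  27. ] 28.375223005486976
in tray [  32.5 -109.3   44.7] force tray [-9.1 -1.6 36.5]
[[-0.813, -0.343, 0.47], [-0.297, 0.939, 0.172], [-0.5, 0.0, -0.866]]
```

View pics/w17a.png

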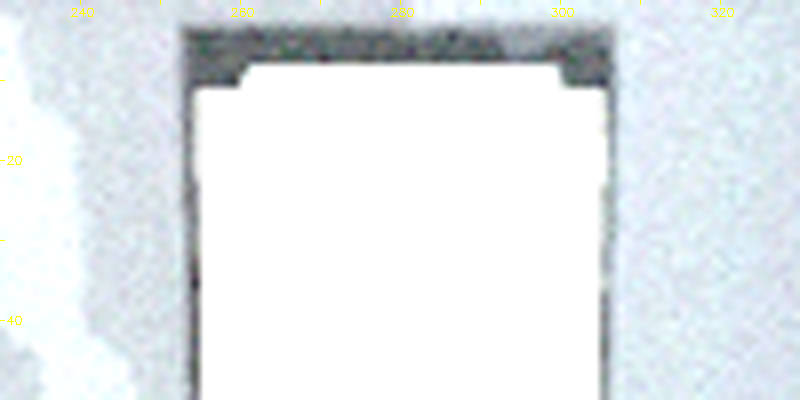

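View pics/w17b.png

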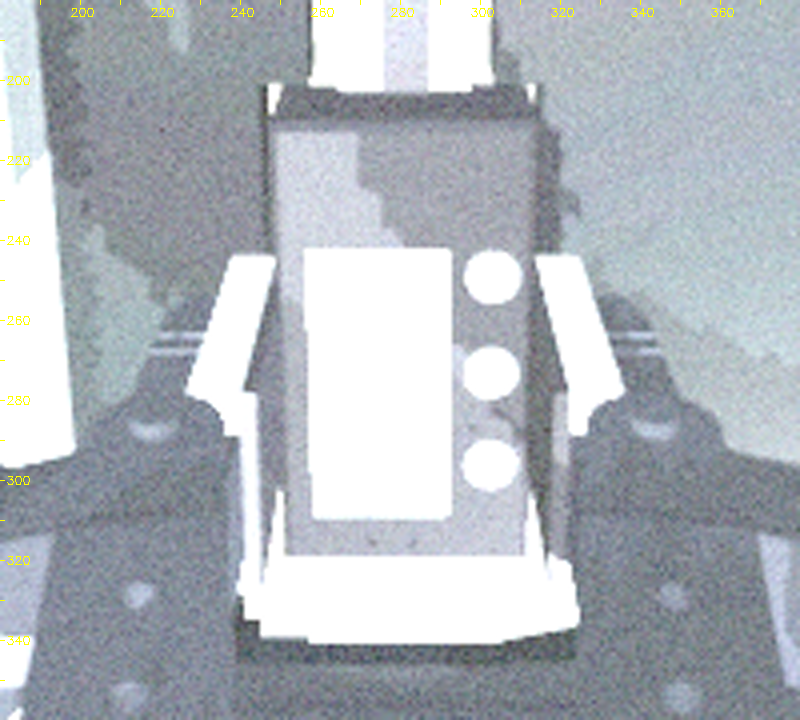

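Request:
{"op": "send_rows", "data": {
  "rows": [
    [0,0,0,0,0,-0.25,0],
    [0,0,0,0,0,0,4.2],
    [0,0,0,0,0,0,4.2],
    [0,0,0,0,0,0,4.2],
    [0,0,0,0,0,-3,4.2],
    [0,0,0,0,0,-3,4.2],
    [0,0,0,0,0,-3,4.2],
    [0,0,0,0,0,0,4.2],
    [0,0,0,0,0,0,4.2]
  ]
}}

```text
clock: 18.52
tool_pos: [562.5, 118.9, 207.9]
ee_rot: [0.254, -0.168, 0.951, 0.045]
ft_force: [-0.1, 0.1, 0.3]
gripper_width: 42.2
```

```bash
python3 look.py w18
python3 - <<'E'
import pickle
from h import *
w,st=pickle.load(open("w18.pkl","rb")); im=cv2.convertScaleAbs(w["image"],alpha=2.2,beta=30)
crop(im,220,20,400,170,4.4,"w18a.png");crop(im,200,130,380,280,4.4,"w18b.png")
E
```

```text
18.575 [562.3 118.9 207.5] [-0.8  0.2  0.7] 42.057662645224475
in tray [  32.  -109.2  133.9] force tray [-0.3  0.4  1. ]
[[-0.815, -0.343, 0.467], [-0.297, 0.939, 0.171], [-0.498, 0.001, -0.867]]
```

View pics/w18.png

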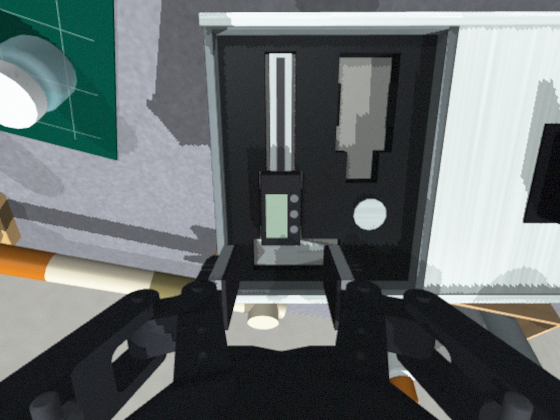

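View pics/w18b.png

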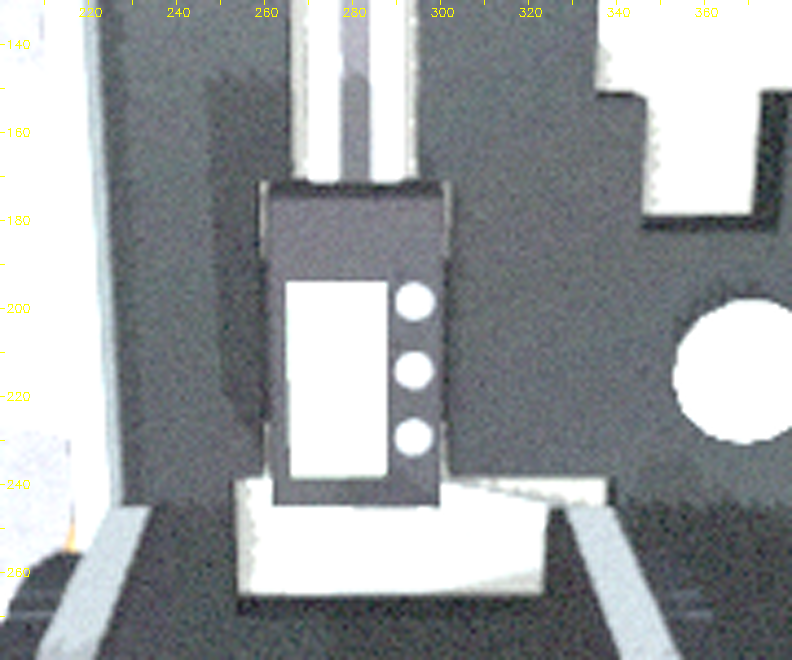

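Request:
{"op": "send_rows", "data": {
  "rows": [
    [0,0,0,0.2,0,3,0],
    [0,0,0,0,0,3,0],
    [0,0,0,0,0,0.8,0],
    [0,0,0,0,0,0,0],
    [0,0,0,0,0,0,0],
    [0,0,0,0,0,0,0]
  ]
}}

```text
clock: 19.32
tool_pos: [592.8, 129.8, 149.6]
ee_rot: [0.255, -0.168, 0.951, 0.045]
ft_force: [-0.8, -0.6, 0.1]
gripper_width: 0.2
```

```bash
python3 look.py w19
```

```text
19.375 [592.8 129.8 149.5] [-0.3 -1.  -0.7] 0.017114843884313308
in tray [  31.  -109.4   67.6] force tray [-0.9 -0.8 -0.3]
[[-0.813, -0.343, 0.47], [-0.297, 0.939, 0.171], [-0.5, -0.0, -0.866]]
```

View pics/w19.png

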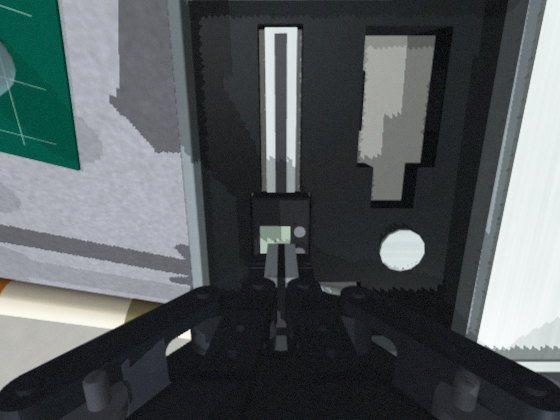

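Request:
{"op": "send_rows", "data": {
  "rows": [
    [0,0,0,0,0,0.3,0],
    [0,0,0,0,0,0.3,0],
    [0,0,0,0,0,0,0]
  ]
}}

```text
clock: 19.75
tool_pos: [595.4, 130.9, 143.1]
ee_rot: [0.254, -0.168, 0.951, 0.045]
ft_force: [-0.2, 0.1, -0.2]
gripper_width: -0.0
```

```bash
cat > st.py <<'E'
from rig import *
from h import *
s=state();print(s["clock"],((s['tool_pos']-TP)@trayR(TY)).round(2),"F",(trayR(TY).T@s['ft_force']).round(1),s["gripper_width"])
E
python3 st.py
```

```text
19.75 [  30.26 -109.27   60.56] F [-0.2  0.1 -0.1] -0.03648587035161056
```

Request:
{"op": "send_rows", "data": {
  "rows": [
    [0,0,0,0,0,0.15,0],
    [0,0,0,0,0,0.15,0],
    [0,0,0,0,0,0,0]
  ]
}}

```text
clock: 20.12
tool_pos: [596.9, 131.4, 140.8]
ee_rot: [0.254, -0.168, 0.951, 0.045]
ft_force: [0.6, 0.9, 0.3]
gripper_width: -0.4
```

```bash
python3 st.py
```

```text
20.125 [  30.46 -109.31   57.77] F [ 0.9  0.6 -0.2] -0.39895962061520807
```

Request:
{"op": "send_rows", "data": {
  "rows": [
    [0,0,0,0,0,0.15,0],
    [0,0,0,0,0,0.15,0],
    [0,0,0,0,0,0,0]
  ]
}}

```text
clock: 20.5
tool_pos: [598.3, 131.9, 138.2]
ee_rot: [0.254, -0.168, 0.951, 0.045]
ft_force: [0.3, 0.2, 0.3]
gripper_width: 0.2
```

```bash
python3 st.py
```

```text
20.5 [  30.46 -109.34   54.79] F [0.4 0.1 0.1] 0.2288738593250127
```

Request:
{"op": "send_rows", "data": {
  "rows": [
    [0,0,0,0,0,0.12,0],
    [0,0,0,0,0,0.12,0],
    [0,0,0,0,0,0,0]
  ]
}}

```text
clock: 20.88
tool_pos: [599.2, 132.3, 136.8]
ee_rot: [0.255, -0.168, 0.951, 0.045]
ft_force: [-7.4, -1.6, 7.2]
gripper_width: -0.3
```

```bash
python3 st.py
```

```text
20.875 [  30.61 -109.28   53.08] F [-2.9  1.  10. ] -0.2627932424333602
```

Request:
{"op": "send_rows", "data": {
  "rows": [
    [0,0,0,0,0,0.12,0],
    [0,0,0,0,0,0,0]
  ]
}}

```text
clock: 21.12
tool_pos: [599.3, 132.3, 136.7]
ee_rot: [0.255, -0.168, 0.951, 0.045]
ft_force: [-17.1, -5.4, 19.9]
gripper_width: 0.2
```

```bash
python3 st.py
```

```text
21.125 [  30.62 -109.26   52.96] F [-5.5  0.8 26.1] 0.1837813539836697
```

Request:
{"op": "send_rows", "data": {
  "rows": [
    [0,0,0,0,0,-2.5,0],
    [0,0,0,0,3.7,0,0],
    [0,0,0,0,0,2.0,0],
    [0,0,0,0,0,0.5,0],
    [0,0,0,0,0,0,0]
  ]
}}

```text
clock: 21.75
tool_pos: [587.3, 167.1, 134.6]
ee_rot: [0.254, -0.168, 0.951, 0.045]
ft_force: [0.8, -0.4, 0.1]
gripper_width: 0.1
```

```bash
python3 st.py
```

```text
21.75 [ 30.12 -72.49  50.9 ] F [ 0.6 -0.7 -0.2] 0.10604051972738952
```

Request:
{"op": "send_rows", "data": {
  "rows": [
    [0,0,0,0,0,0.25,0],
    [0,0,0,0,0,0.15,0],
    [0,0,0,0,0,0.1,0],
    [0,0,0,0,0,0,0]
  ]
}}

```text
clock: 22.25
tool_pos: [589.7, 168.1, 130.8]
ee_rot: [0.254, -0.168, 0.951, 0.045]
ft_force: [0.3, -0.0, 0.4]
gripper_width: -0.0
```

```bash
python3 st.py
```

```text
22.25 [ 30.46 -72.4   46.27] F [ 0.4 -0.1  0.2] -0.008265726259276717
```

Request:
{"op": "send_rows", "data": {
  "rows": [
    [0,0,0,0,0,0.12,0],
    [0,0,0,0,0,0.12,0],
    [0,0,0,0,0,0,0]
  ]
}}

```text
clock: 22.62
tool_pos: [590.3, 168.4, 129.8]
ee_rot: [0.255, -0.168, 0.951, 0.045]
ft_force: [-10.5, -4.5, 14.1]
gripper_width: -0.1
```

```bash
python3 st.py
```

```text
22.625 [ 30.59 -72.31  45.07] F [-2.8 -0.6 17.9] -0.0761844575493512
```

Request:
{"op": "send_rows", "data": {
  "rows": [
    [0,0,0,0,0,-3,0],
    [0,0,0,2,1.5,-5,8.5],
    [0,0,0,3,0.5,-3,8.5],
    [0,0,0,0,0,0,8.5],
    [0,0,0,0,0,0,8.5],
    [0,0,0,0,0,0,8.5]
  ]
}}

```text
clock: 23.38
tool_pos: [492.4, 153.7, 198.8]
ee_rot: [0.254, -0.168, 0.951, 0.045]
ft_force: [-0.3, 0.1, -0.7]
gripper_width: 85.2
```

```bash
python3 look.py w20
python3 - <<'E'
import pickle
from h import *
w,st=pickle.load(open("w20.pkl","rb")); im=cv2.convertScaleAbs(w["image"],alpha=2.2,beta=30)
cv2.imwrite("pics/w20x.png",im)
crop(im,200,90,380,250,4.4,"w20a.png")
E
```

```text
23.425 [492.3 153.7 198.6] [-0.3 -0.5 -0.7] 84.77067096242169
in tray [-19.1 -52.5 153.2] force tray [-0.7 -0.3 -0.4]
[[-0.814, -0.343, 0.468], [-0.297, 0.939, 0.171], [-0.499, 0.0, -0.867]]
```

View pics/w20x.png

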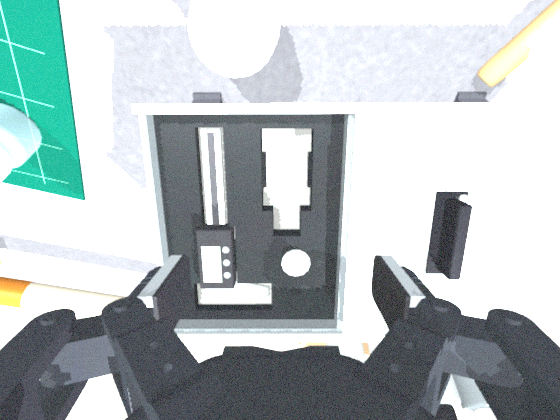

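View pics/w20a.png

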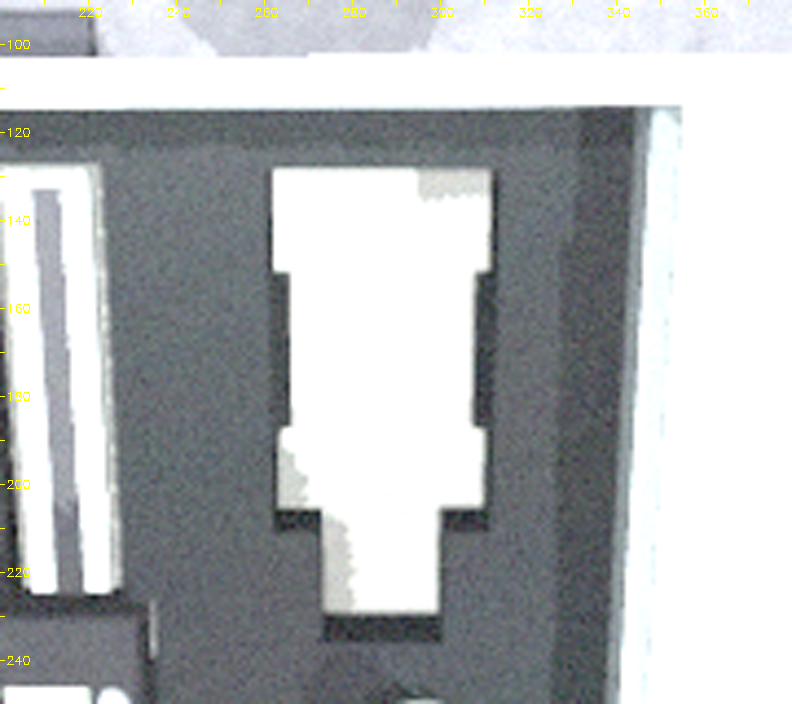

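Run:
```python
import pickle
from h import *
w,st=pickle.load(open("w20.pkl","rb")); Rt=trayR(TY)
o=lambda u,z:onplane(w,u,Rt,TP,z)[:,:2]
for z in (20,23,26,30):
    n=o([[287,127.6]],z)[0];b=o([[287,210.7]],z)[0];s=o([[287,235.7]],z)[0];bf=o([[287,205.5]],z-18)[0];sf=o([[287,229.3]],z-18)[0]
    l=o([[261.5,128],[262.6,209]],z)[:,1];r=o([[312.7,128],[311,209]],z)[:,1];sn=o([[273.2,230],[300.2,230]],z)[:,1]
    print(z,"near",n[0].round(1),"body",b[0].round(1),bf[0].round(1),"snout",s[0].round(1),sf[0].round(1),"y",l.round(1),r.round(1),"mid",((l+r)/2).round(2),"snout y",sn.round(1),sn.mean().round(2),"| seat x:",(n[0]+34).round(1),(b[0]-34).round(1),(s[0]-56).round(1))
# caliper tail check
for z in (23,30): print(o([[211,126]],z))
```

```text
20 near -81.9 body -12.5 -12.1 snout 10.5 11.1 y [-68.3 -68.6] [-27.3 -26.9] mid [-47.77 -47.75] snout y [-59.6 -35.9] -47.76 | seat x: -47.9 -46.5 -45.5
23 near -82.0 body -13.4 -13.0 snout 9.3 10.0 y [-68.1 -68.4] [-27.6 -27.2] mid [-47.83 -47.8 ] snout y [-59.5 -36.1] -47.82 | seat x: -48.0 -47.4 -46.7
26 near -82.1 body -14.3 -13.8 snout 8.1 8.9 y [-67.9 -68.2] [-27.9 -27.5] mid [-47.89 -47.86] snout y [-59.4 -36.3] -47.87 | seat x: -48.1 -48.3 -47.9
30 near -82.2 body -15.5 -14.9 snout 6.6 7.4 y [-67.7 -67.9] [-28.3 -27.9] mid [-47.96 -47.94] snout y [-59.3 -36.6] -47.95 | seat x: -48.2 -49.5 -49.4
[[ -83.31920313 -107.96238854]]
[[ -83.45764419 -106.41595014]]
```

Run:
```python
from rig import *
from h import *
st=state()
Rg=toolR(R.from_euler('z',-.215).as_matrix()); delta(st,Rg,np.array([486,-368,190.]))
```

```text
turn [0.148 0.508 0.552] deg 43.8 shift cm in old axes [ 16.43 -48.79  -8.48] in new axes [-10.51 -51.1    0.86]
```

Request:
{"op": "send_rows", "data": {
  "rows": [
    [0,0,0,1.64,-4.88,-0.85,8.5],
    [0,0,0,1.64,-4.88,-0.85,8.5],
    [0,0,0,1.64,-4.88,-0.85,8.5],
    [0,0,0,1.64,-4.88,-0.85,8.5],
    [0,0,0,1.64,-4.88,-0.85,8.5],
    [0,0,0,1.64,-4.88,-0.85,8.5],
    [0,0,0,1.64,-4.88,-0.85,8.5],
    [0,0,0,1.64,-4.88,-0.85,8.5],
    [0,0,0,1.64,-4.88,-0.85,8.5],
    [0,0,0,1.64,-4.88,-0.85,8.5]
  ]
}}

```text
clock: 24.68
tool_pos: [503.9, -362.4, 209.1]
ee_rot: [0.232, -0.155, 0.959, 0.045]
ft_force: [0.4, -0.6, -0.0]
gripper_width: 85.0
```

Request:
{"op": "send_rows", "data": {
  "rows": [
    [0.025,0.085,0.092,0,0,0,8.5],
    [0.025,0.085,0.092,0,0,0,8.5],
    [0.025,0.085,0.092,0,0,0,8.5],
    [0.025,0.085,0.092,0,0,0,8.5],
    [0.025,0.085,0.092,0,0,0,8.5],
    [0.025,0.085,0.092,0,0,0,8.5],
    [0,0,0,0,0,0,8.5],
    [0,0,0,0,0,0,8.5]
  ]
}}

```text
clock: 25.68
tool_pos: [503.6, -360.3, 209.0]
ee_rot: [-0.023, 0.12, 0.993, -0.004]
ft_force: [-0.3, -0.8, -0.4]
gripper_width: 84.9
```

```bash
python3 look.py w21
python3 - <<'E'
import pickle
from h import *
w,st=pickle.load(open("w21.pkl","rb")); im=cv2.convertScaleAbs(w["image"],alpha=1.3,beta=10)
crop(im,230,90,350,240,4.2,"w21a.png")
E
```

```text
25.725 [ 503.3 -360.4  209.3] [0.1 0.5 0.1] 85.07675870919023
in tray [-157.5 -539.2  245.4] force tray [0.3 0.4 0. ]
[[-0.97, 0.238, -0.047], [0.239, 0.971, -0.003], [0.045, -0.014, -0.999]]
```

View pics/w21.png

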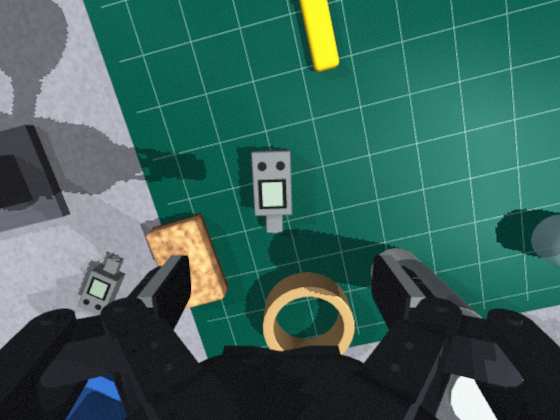

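View pics/w21a.png

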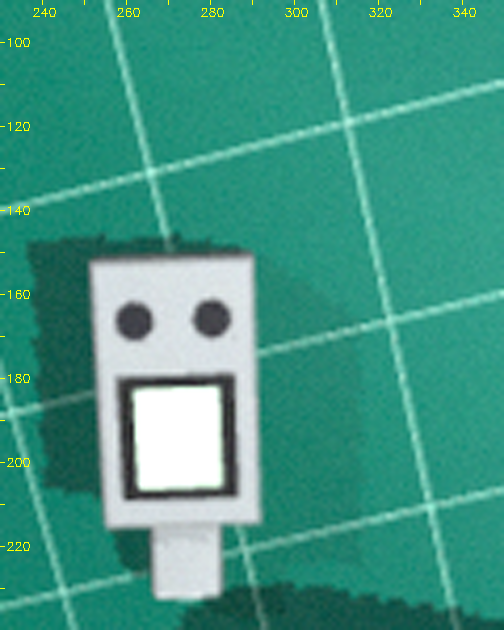

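Run:
```python
import pickle
from fitp import *
from rig import *
w,st=pickle.load(open("w21.pkl","rb"))
G=[[251.4,152.1],[290.2,150.5],[255.2,216],[292.4,214.3]]
for s in (0,1):
    r=planar(w,GAU,G,1.5,(486,-368,-.2),scale=s);print(r.x.round(3),r.fun.round(2))
r=planar(w,GAU,G,1.5,(486,-368,-.2))
print("sander",onz(w,[[205,215],[227,292],[190,305]],26).round(0).tolist(),"tape",onz(w,[[310,275]],36).round(0),"can",onz(w,[[375,255]],150).round(0))
st=state();Rg=toolR(R.from_euler('z',r.x[2]).as_matrix());delta(st,Rg,np.array([r.x[0],r.x[1],100.]))
```

```text
[ 4.86229e+02 -3.67809e+02 -1.99000e-01] [-0.16  0.13  0.07  0.11  0.03 -0.3   0.05  0.04]
[ 4.86228e+02 -3.67807e+02 -1.99000e-01  1.00200e+00] [-0.2   0.07  0.11  0.05  0.   -0.23  0.09  0.11]
sander [[502.0, -444.0, 26.0], [591.0, -446.0, 26.0], [597.0, -490.0, 26.0]] tape [[ 588. -353.   36.]] can [[ 528. -306.  150.]]
turn [-0.013 -0.045 -0.042] deg 3.6 shift cm in old axes [ 0.99 -0.97 11.  ] in new axes [ 1.53 -1.06 10.93]
```

Request:
{"op": "send_rows", "data": {
  "rows": [
    [-0.013,-0.045,-0.042,0,0,0,8],
    [0,0,0,0.75,-0.53,5,7],
    [0,0,0,0.75,-0.53,5,6.5],
    [0,0,0,0,0,0.9,6.5],
    [0,0,0,0,0,0,6.5],
    [0,0,0,0,0,0,6.5]
  ]
}}

```text
clock: 26.48
tool_pos: [488.0, -368.7, 103.2]
ee_rot: [0.001, 0.1, 0.995, -0.002]
ft_force: [0.6, -0.0, -0.2]
gripper_width: 65.0
```

```bash
python3 look.py w22
python3 - <<'E'
from rig import *
from h import *
st=state();Rg=toolR(R.from_euler('z',-.199).as_matrix());delta(st,Rg,np.array([486.2,-367.8,43.]))
E
```

```text
26.525 [ 487.9 -368.5  103.1] [-0.2 -0.1  0.1] 65.2103895322032
in tray [-225.5 -541.6  162. ] force tray [-0.2 -0.1  0.3]
[[-0.98, 0.198, 0.002], [0.198, 0.98, -0.004], [-0.003, -0.003, -1.0]]
turn [-0.003  0.003 -0.001] deg 0.3 shift cm in old axes [0.2  0.06 6.  ] in new axes [0.18 0.04 6.01]
```

View pics/w22.png

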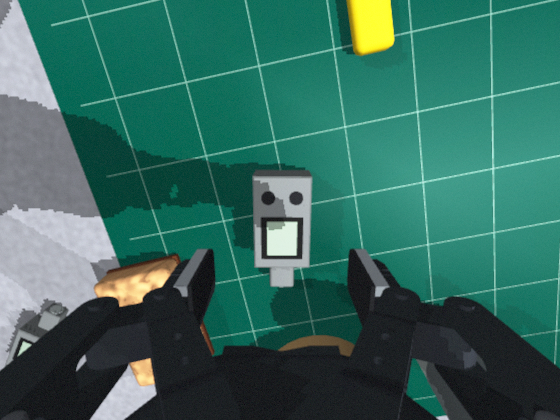

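Request:
{"op": "send_rows", "data": {
  "rows": [
    [0,0,0,0.18,0.05,3.5,6.5],
    [0,0,0,0,0,2.5,6.5],
    [0,0,0,0,0,0,6.5],
    [0,0,0,0,0,0,0],
    [0,0,0,0,0,0,0],
    [0,0,0,0,0,0,0],
    [0,0,0,0,0,0,0]
  ]
}}

```text
clock: 27.4
tool_pos: [486.1, -367.9, 43.1]
ee_rot: [0.001, 0.1, 0.995, -0.002]
ft_force: [0.4, 1.5, 7.3]
gripper_width: 36.4
```

```bash
python3 look.py w23
python3 - <<'E'
import pickle
from h import *
w,st=pickle.load(open("w23.pkl","rb")); im=cv2.convertScaleAbs(w["image"],alpha=1.3,beta=10)
crop(im,210,170,350,350,3.3,"w23a.png")
E
```

```text
27.45 [ 486.1 -367.9   43.1] [-0.2  0.2  6.3] 35.91738428923272
in tray [-256.8 -540.4  110.9] force tray [3.  0.3 5.5]
[[-0.98, 0.199, 0.002], [0.199, 0.98, -0.004], [-0.003, -0.003, -1.0]]
```

View pics/w23a.png

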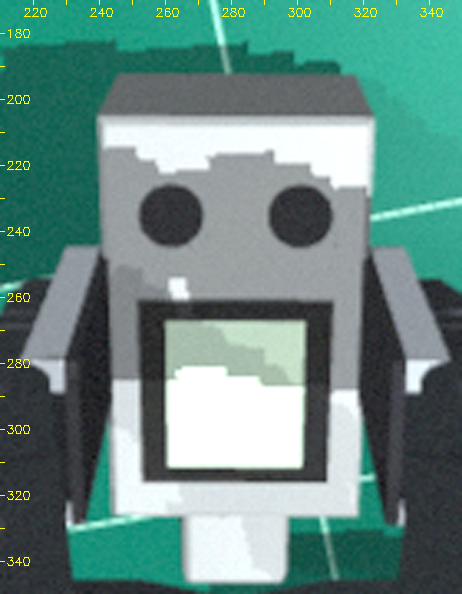

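Run:
```python
import pickle
from fitp import *
w,st=pickle.load(open("w23.pkl","rb"));Rc=rot(st["ee_rot"])
C=[[240,205.2],[323.3,204.6],[244.2,326.4],[319.1,326.4]]
L=(GAU-[0,0,14])
def f(p,z=None):
    z=p[3] if z is None else z
    return (proj(w,((L@R.from_euler('z',p[2]).as_matrix().T)*[-1,1,-1]+np.r_[p[:2],z])@Rc.T+st["tool_pos"])-C).ravel()
r=least_squares(f,[0,0,0,27]);print(r.x.round(3),r.fun.round(1))
r=least_squares(lambda p:f(p,27.6),[0,0,0]);print(r.x.round(3),r.fun.round(1))
Rt=trayR(TY);s2=dict(st);s2["tool_pos"]=st["tool_pos"]+[0,0,170]
delta(s2,toolR(Rt),TP+Rt@np.array([-47.5,-47.85,130.]))
```

```text
[-0.062  0.06   0.    27.409] [-0.5 -0.1  0.4  0.4  0.1 -0.1 -0.  -0.2]
[-0.149  0.06   0.   ] [-0.4 -0.   0.3  0.4  0.2 -0.2 -0.1 -0.3]
turn [-0.148 -0.508 -0.536] deg 43.2 shift cm in old axes [11.12 50.98  4.67] in new axes [-12.43  49.25  12.81]
```

Request:
{"op": "send_rows", "data": {
  "rows": [
    [0,0,0,0,0,-2,0],
    [0,0,0,0,0,-5,0],
    [0,0,0,0,0,-5,0],
    [0,0,0,0,0,-5,0],
    [-0.025,-0.085,-0.09,0,0,0,0],
    [-0.025,-0.085,-0.09,0,0,0,0],
    [-0.025,-0.085,-0.09,0,0,0,0],
    [-0.025,-0.085,-0.09,0,0,0,0],
    [-0.025,-0.085,-0.09,0,0,0,0],
    [-0.025,-0.085,-0.09,0,0,0,0],
    [0,0,0,0,0,0,0]
  ]
}}

```text
clock: 28.82
tool_pos: [503.2, -363.4, 225.6]
ee_rot: [0.238, -0.157, 0.957, 0.048]
ft_force: [-0.2, -0.3, -1.8]
gripper_width: 36.0
```

```bash
python3 look.py w24;  python3 - <<'E'
from rig import *
from h import *
st=state();Rt=trayR(TY)
delta(st,toolR(Rt),TP+Rt@np.array([-47.7,-47.85,130.]))
E
```

```text
28.875 [ 502.9 -363.   225. ] [ 0.1 -0.4 -1.9] 36.233119627323674
in tray [-150.8 -541.5  259.6] force tray [-0.9 -0.4 -1.6]
[[-0.837, -0.325, 0.44], [-0.279, 0.946, 0.167], [-0.47, 0.017, -0.882]]
turn [ 0.005 -0.034 -0.025] deg 2.4 shift cm in old axes [-9.53 49.54 12.89] in new axes [-10.31  49.36  12.96]
```

View pics/w24.png

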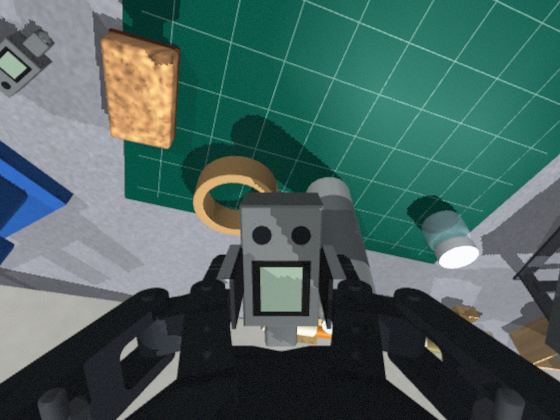

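Request:
{"op": "send_rows", "data": {
  "rows": [
    [0,0,0,0,4.9,0,0],
    [0,0,0,0,4.9,0,0],
    [0,0,0,0,4.9,0,0],
    [0,0,0,0,4.9,0,0],
    [0,0,0,0,4.9,0,0],
    [0,0,0,0,4.9,0,0],
    [0.005,-0.034,-0.025,0,0,0,0],
    [0,0,0,-2.5,4.9,0,0],
    [0,0,0,-2.5,4.9,0,0],
    [0,0,0,-2.5,4.9,0,0],
    [0,0,0,-2.5,4.9,3,0],
    [0,0,0,0,0,0,0]
  ]
}}

```text
clock: 30.38
tool_pos: [435.2, 140.0, 254.4]
ee_rot: [0.254, -0.173, 0.95, 0.047]
ft_force: [-1.6, -0.7, -1.8]
gripper_width: 36.1
```

```bash
python3 st.py;  python3 - <<'E'
from rig import *
from h import *
st=state();Rt=trayR(TY)
delta(st,toolR(Rt),TP+Rt@np.array([-47.7,-47.85,85.]))
E
```

```text
30.375 [-41.75 -45.81 230.69] F [-2.4 -0.1 -0.7] 36.118743271966004
turn [ 0.007 -0.001  0.009] deg 0.7 shift cm in old axes [ 0.58 -0.31 14.57] in new axes [ 0.6  -0.2  14.57]
```

Request:
{"op": "send_rows", "data": {
  "rows": [
    [0.007,-0.001,0.009,0,0,0,0],
    [0,0,0,0.3,-0.1,5,0],
    [0,0,0,0.3,-0.1,5,0],
    [0,0,0,0,0,3.5,0],
    [0,0,0,0,0,1,0],
    [0,0,0,0,0,0,0],
    [0,0,0,0,0,0,0]
  ]
}}

```text
clock: 31.25
tool_pos: [505.1, 151.4, 139.0]
ee_rot: [0.249, -0.163, 0.953, 0.047]
ft_force: [0.0, -0.2, -1.1]
gripper_width: 36.1
```

```bash
python3 look.py w25;  python3 - <<'E'
from rig import *
from h import *
st=state();Rt=trayR(TY)
delta(st,toolR(Rt),TP+Rt@np.array([-47.7,-47.85,66.]))
E
```

```text
31.3 [505.  151.7 139. ] [ 0.5 -0.6 -1.6] 36.20558811009135
in tray [-39.2 -58.8  95.9] force tray [-0.5 -0.7 -1.5]
[[-0.823, -0.335, 0.459], [-0.288, 0.942, 0.172], [-0.49, 0.009, -0.872]]
turn [ 0.004 -0.011 -0.011] deg 1.0 shift cm in old axes [0.83 1.07 3.01] in new axes [0.85 1.09 2.99]
```

View pics/w25.png

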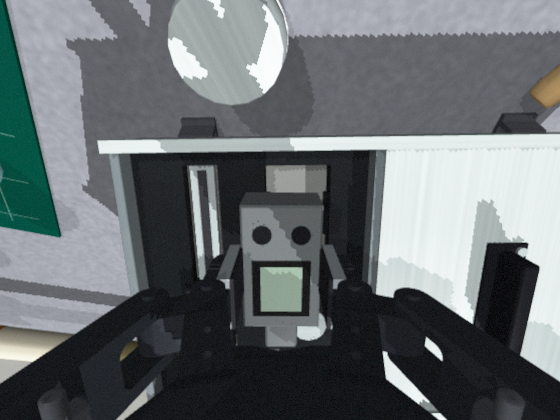

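Request:
{"op": "send_rows", "data": {
  "rows": [
    [0.004,-0.011,-0.011,0,0,0,0],
    [0,0,0,0.85,1.09,0,0],
    [0,0,0,0,0,0,0],
    [0,0,0,0,0,0,0]
  ]
}}

```text
clock: 31.8
tool_pos: [496.7, 158.2, 141.3]
ee_rot: [0.248, -0.17, 0.952, 0.048]
ft_force: [0.6, -0.9, -1.4]
gripper_width: 35.8
```

```bash
python3 look.py w26;  python3 - <<'E'
from rig import *
from h import *
st=state();Rt=trayR(TY)
delta(st,toolR(Rt),TP+Rt@np.array([-47.7,-47.85,68.]))
E
```

```text
31.85 [496.8 158.1 141.2] [-0.4 -0.4 -1.1] 35.62960639492333
in tray [-42.8 -49.9 100.6] force tray [-1.  -0.3 -0.7]
[[-0.819, -0.347, 0.457], [-0.299, 0.938, 0.176], [-0.489, 0.007, -0.872]]
turn [ 0.009 -0.012  0.   ] deg 0.9 shift cm in old axes [0.45 0.18 3.27] in new axes [0.49 0.2  3.26]
```

View pics/w26.png

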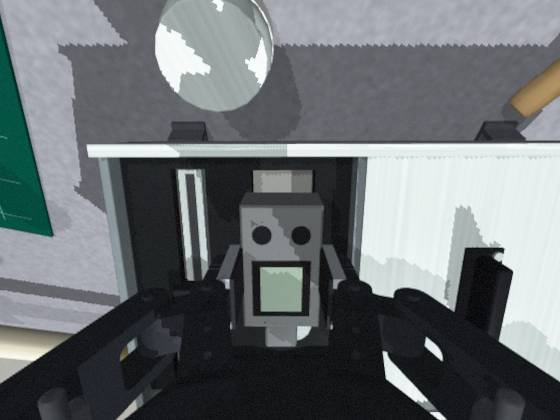

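```bash
python3 -c "
from rig import *
s=state();print(s['joints'].round(3),s['dq'].round(3))"
```

```text
[ 0.083  0.299  2.101  0.515  0.283 -2.304] [-0.006  0.004 -0.003 -0.001 -0.001  0.002]
```

```bash
cat > kin.py <<'E'
import pickle,glob
from h import *
S=[pickle.load(open(f"w{i}.pkl","rb"))[1] for i in range(6,27)]
def wr(q,j):
    a1,h,L1,L2,a3=q[:5]; A=j[1];B=j[1]+j[2]
    r=a1+L1*np.sin(A)+L2*np.sin(B)+a3*np.cos(B); z=h+L1*np.cos(A)+L2*np.cos(B)-a3*np.sin(B)
    return np.array([r*np.cos(j[0]),r*np.sin(j[0]),z])
def f(q): return np.concatenate([wr(q,s["joints"])+q[5]*rot(s["ee_rot"])[:,2]-s["tool_pos"] for s in S])
r=least_squares(f,[0,300,400,400,0,250]);Q=r.x
def ik(Rg,p):
    w=p-Q[5]*Rg[:,2]; best=None
    for e in ((.3,2.0),(.6,1.5),(0,1.2)):
        b=least_squares(lambda x:wr(Q,[np.arctan2(w[1],w[0]),x[0],x[1]])-w,e)
        if best is None or b.cost<best.cost:best=b
    j=[np.arctan2(w[1],w[0]),*best.x];B=j[1]+j[2]
    fd=np.array([np.sin(B)*np.cos(j[0]),np.sin(B)*np.sin(j[0]),np.cos(B)])
    return np.r_[j,np.arccos(fd@Rg[:,2])],best.cost
if __name__=="__main__":
    print(Q.round(1),np.abs(r.fun).max().round(2))
    Rt=trayR(TY)
    for v in ([-47.7,-47.85,46.5],[-47.7,-47.85,66],[30,-109,53]):
      for pitch in (0,5,10,15,20,30):
        # tool less tilted by pitch; part mid fixed: part 27.4 ahead of TCP pivot
        Rg=toolR(Rt@R.from_euler('y',np.radians(pitch)).as_matrix())
        mid=TP+Rt@(np.array(v)-[0,0,27.4]); p=mid-27.4*Rg[:,2]
        print(v,pitch,*[x for x in ik(Rg,p)])
E
python3 kin.py
```

```text
[-130.8  413.7  634.7  487.4  147.8  469.9] 85.2
[-47.7, -47.85, 46.5] 0 [0.28601764 0.45899017 2.07069929 0.09473485] 1.6155871338926322e-27
[-47.7, -47.85, 46.5] 5 [0.29309133 0.44813971 1.98778546 0.27099767] 0.0
[-47.7, -47.85, 46.5] 10 [0.2989691  0.45323591 1.90167164 0.43836252] 1.0097419586828951e-28
[-47.7, -47.85, 46.5] 15 [0.30388661 0.47121548 1.81296786 0.59598066] 6.866245319043687e-27
[-47.7, -47.85, 46.5] 20 [0.30802755 0.49964952 1.72207136 0.74551821] 8.077935669463161e-27
[-47.7, -47.85, 46.5] 30 [0.31452367 0.58073196 1.53456256 1.02629813] 4.0389678347315804e-28
[-47.7, -47.85, 66] 0 [0.28393753 0.41569168 2.08249201 0.12516548] 8.17890986533145e-27
[-47.7, -47.85, 66] 5 [0.29145113 0.40758879 1.99883609 0.30048082] 6.563322731438818e-27
[-47.7, -47.85, 66] 10 [0.29765384 0.41521111 1.91241067 0.46566413] 1.7165613297609217e-27
[-47.7, -47.85, 66] 15 [0.3028151  0.43540962 1.82375444 0.62101164] 1.7165613297609217e-27
[-47.7, -47.85, 66] 20 [0.30714157 0.46573464 1.73321548 0.76829528] 1.6155871338926322e-26
[-47.7, -47.85, 66] 30 [0.31389267 0.54965656 1.54724341 1.04469268] 6.462348535570529e-27
[30, -109, 53] 0 [0.13623776 0.43389442 1.91041591 0.30234857] 1.3025671267009347e-26
[30, -109, 53] 5 [0.15571281 0.43832077 1.82537    0.45567486] 6.462348535570529e-27
[30, -109, 53] 10 [0.17258776 0.45515651 1.73676116 0.60829118] 6.462348535570529e-27
[30, -109, 53] 15 [0.18721084 0.48235539 1.64506627 0.75661339] 6.563322731438818e-27
[30, -109, 53] 20 [0.19989487 0.5182542  1.55057653 0.90042008] 1.0097419586828951e-28
[30, -109, 53] 30 [0.22050123 0.61115827 1.35363486 1.17679952] 0.0
```

```bash
cat > tgt.py <<'E'
import sys
from rig import *
from kin import *
Rt=trayR(TY); th=float(sys.argv[1]); m=np.array([float(x) for x in sys.argv[2:5]]); ahead=float(sys.argv[5]) if len(sys.argv)>5 else 27.4
Rg=toolR(Rt@R.from_euler('y',np.radians(th)).as_matrix()); p=TP+Rt@m-ahead*Rg[:,2]
st=state(); delta(st,Rg,p)
Rc=rot(st["ee_rot"]); print("now part mid in tray",((st["tool_pos"]+ahead*Rc[:,2]-TP)@Rt).round(1)); print("ik model now",ik(Rc,st["tool_pos"])[0].round(3),"j",st["joints"].round(3),"target",ik(Rg,p)[0].round(3))
E
python3 tgt.py 8 -46.9 -47.85 56; python3 tgt.py 8 -46.9 -47.85 29.4
```

```text
turn [0.009 0.127 0.001] deg 7.3 shift cm in old axes [0.01 0.19 1.75] in new axes [-0.22  0.2   1.73]
now part mid in tray [-43.2 -49.6  73.2]
ik model now [0.261 0.335 2.078 0.225] j [ 0.083  0.299  2.101  0.515  0.283 -2.304] target [0.294 0.375 1.954 0.429]
turn [0.009 0.127 0.001] deg 7.3 shift cm in old axes [-0.03  0.17  4.41] in new axes [-0.59  0.2   4.37]
now part mid in tray [-43.2 -49.6  73.2]
ik model now [0.261 0.335 2.078 0.225] j [ 0.083  0.299  2.101  0.515  0.283 -2.304] target [0.296 0.429 1.941 0.389]
```

Request:
{"op": "send_rows", "data": {
  "rows": [
    [0.005,0.064,0,0,0,0,0],
    [0.004,0.063,0.001,0,0,0,0],
    [0,0,0,0,0,0,0]
  ]
}}

```text
clock: 32.22
tool_pos: [497.8, 158.2, 141.5]
ee_rot: [0.189, -0.171, 0.966, 0.033]
ft_force: [0.5, -0.1, -1.6]
gripper_width: 35.8
```

```bash
python3 tgt.py 8 -46.9 -47.85 50
```

```text
turn [-0.001  0.002  0.   ] deg 0.1 shift cm in old axes [-0.2   0.23  2.32] in new axes [-0.2   0.23  2.32]
now part mid in tray [-45.6 -50.1  73.2]
ik model now [0.287 0.34  1.961 0.456] j [ 0.111  0.319  1.999  0.203  0.456 -1.976] target [0.295 0.387 1.951 0.42 ]
```

Request:
{"op": "send_rows", "data": {
  "rows": [
    [0,0,0,-0.2,0.23,0.5,0],
    [0,0,0,0,0,1.8,0],
    [0,0,0,0,0,0,0],
    [0,0,0,0,0,0,0]
  ]
}}

```text
clock: 32.72
tool_pos: [505.6, 163.7, 120.5]
ee_rot: [0.188, -0.17, 0.967, 0.033]
ft_force: [-0.6, -0.1, -1.9]
gripper_width: 35.8
```

```bash
python3 look.py w27; python3 tgt.py 8 -46.9 -47.85 38
python3 - <<'E'
import pickle
from h import *
w,st=pickle.load(open("w27.pkl","rb")); im=cv2.convertScaleAbs(w["image"],alpha=2.2,beta=30)
crop(im,180,90,380,350,2.3,"w27a.png")
E
```

```text
32.775 [505.7 163.7 120.8] [ 1.1 -0.  -1.8] 36.249184541050596
in tray [-44.1 -47.7  77.8] force tray [-0.  -0.4 -2.1]
[[-0.871, -0.342, 0.352], [-0.317, 0.94, 0.128], [-0.375, -0.0, -0.927]]
turn [-0.     0.001 -0.001] deg 0.1 shift cm in old axes [-0.28 -0.01  1.24] in new axes [-0.28 -0.02  1.24]
now part mid in tray [-47.9 -47.7  50.7]
ik model now [0.295 0.386 1.954 0.418] j [ 0.122  0.37   1.997  0.215  0.407 -1.98 ] target [0.295 0.412 1.945 0.402]
```

View pics/w27a.png

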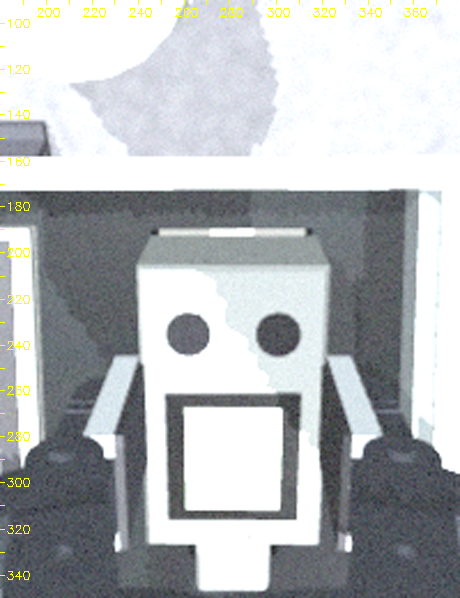

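Request:
{"op": "send_rows", "data": {
  "rows": [
    [0,0,0,-0.28,-0.02,0.6,0],
    [0,0,0,0,0,0.6,0],
    [0,0,0,0,0,0,0]
  ]
}}

```text
clock: 33.15
tool_pos: [512.4, 165.9, 109.9]
ee_rot: [0.188, -0.171, 0.967, 0.033]
ft_force: [0.7, 0.2, -1.6]
gripper_width: 36.0
```

```bash
python3 look.py w28; python3 tgt.py 8 -46.9 -47.85 29.4
python3 - <<'E'
import pickle
from h import *
w,st=pickle.load(open("w28.pkl","rb")); im=cv2.convertScaleAbs(w["image"],alpha=2.2,beta=30)
crop(im,180,150,380,350,3,"w28a.png")
Rt=trayR(TY);print(onplane(w,[[281,183]],Rt,TP,23))
E
```

```text
33.2 [512.4 166.  110.1] [ 0.5 -0.3 -1.6] 36.14603352337609
in tray [-43.4 -47.9  65. ] force tray [-0.5 -0.5 -1.6]
[[-0.871, -0.342, 0.352], [-0.317, 0.94, 0.128], [-0.374, 0.0, -0.927]]
turn [-0.    -0.001 -0.001] deg 0.1 shift cm in old axes [-0.14  0.    0.83] in new axes [-0.14  0.    0.83]
now part mid in tray [-47.2 -47.9  37.9]
ik model now [0.296 0.412 1.945 0.402] j [ 0.125  0.4    1.988  0.222  0.387 -1.985] target [0.296 0.429 1.941 0.389]
[[-85.02831346 -47.9585567   23.        ]]
```

View pics/w28a.png

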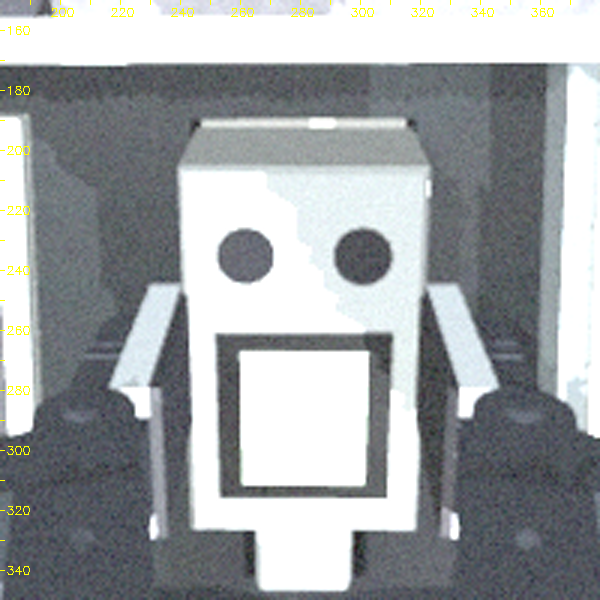

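Request:
{"op": "send_rows", "data": {
  "rows": [
    [0,0,0,-0.14,0,0.4,0],
    [0,0,0,0,0,0.4,0],
    [0,0,0,0,0,0,0]
  ]
}}

```text
clock: 33.58
tool_pos: [516.5, 167.4, 103.2]
ee_rot: [0.188, -0.171, 0.967, 0.033]
ft_force: [-0.9, 0.2, -1.6]
gripper_width: 36.2
```

```bash
python3 look.py w29; python3 tgt.py 8 -46.9 -47.85 27
python3 - <<'E'
import pickle
from h import *
w,st=pickle.load(open("w29.pkl","rb")); im=cv2.convertScaleAbs(w["image"],alpha=2.2,beta=30)
crop(im,180,150,380,350,3,"w29a.png")
E
```

```text
33.625 [516.5 167.4 103.4] [-0.2 -0.8 -0.9] 36.01925920904402
in tray [-43.  -47.9  57. ] force tray [-0.8 -0.7 -0.6]
[[-0.871, -0.342, 0.352], [-0.317, 0.94, 0.128], [-0.374, 0.0, -0.927]]
turn [-0.    -0.    -0.001] deg 0.0 shift cm in old axes [-0.03  0.01  0.28] in new axes [-0.03  0.    0.28]
now part mid in tray [-46.8 -47.9  29.8]
ik model now [0.296 0.428 1.941 0.39 ] j [ 0.127  0.418  1.984  0.228  0.373 -1.99 ] target [0.296 0.434 1.939 0.386]
```

View pics/w29a.png

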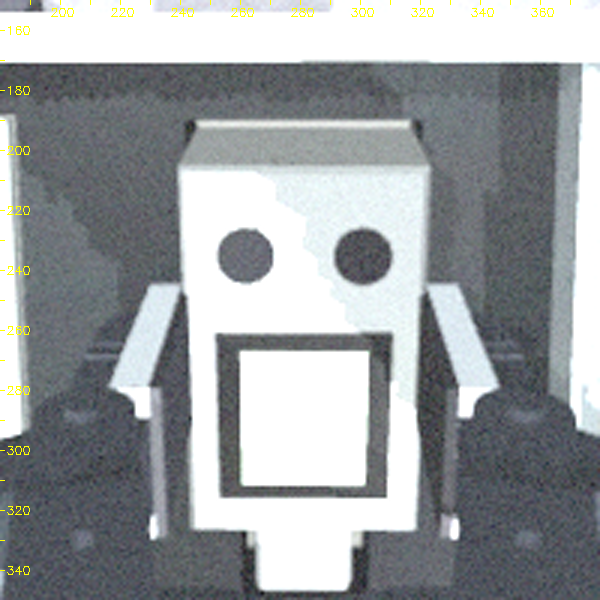

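```bash
python3 tgt.py 4 -47.2 -47.85 27
```

```text
turn [-0.    -0.07  -0.001] deg 4.0 shift cm in old axes [0.19 0.   0.29] in new axes [0.21 0.   0.28]
now part mid in tray [-46.8 -47.9  29.8]
ik model now [0.296 0.428 1.941 0.39 ] j [ 0.127  0.418  1.984  0.228  0.373 -1.99 ] target [0.291 0.432 2.008 0.249]
```

Request:
{"op": "send_rows", "data": {
  "rows": [
    [0,-0.035,0,0.1,0,0.1,0],
    [0,-0.03,0,0.1,0,0.1,0],
    [0,0,0,0,0,0.1,0],
    [0,0,0,0,0,0,0]
  ]
}}

```text
clock: 34.12
tool_pos: [517.3, 167.0, 102.9]
ee_rot: [0.217, -0.17, 0.961, 0.039]
ft_force: [-1.0, -0.5, -1.3]
gripper_width: 36.0
```

```bash
python3 look.py w30; python3 tgt.py 4 -47.2 -47.85 22
```

```text
34.175 [517.3 167.  102.9] [-1.  -0.5 -0.5] 36.049398328154126
in tray [-42.7 -48.6  56.3] force tray [-1.2 -0.1  0.1]
[[-0.848, -0.343, 0.403], [-0.309, 0.939, 0.149], [-0.43, 0.002, -0.903]]
turn [ 0.002 -0.009 -0.   ] deg 0.5 shift cm in old axes [0.21 0.07 0.71] in new axes [0.21 0.07 0.71]
now part mid in tray [-44.8 -48.5  29. ]
ik model now [0.288 0.427 1.996 0.276] j [ 0.116  0.412  2.031  0.37   0.283 -2.139] target [0.292 0.443 2.005 0.242]
```

```bash
python3 tgt.py 6.5 -47.2 -47.85 27
```

```text
turn [ 0.002  0.034 -0.   ] deg 2.0 shift cm in old axes [0.13 0.07 0.22] in new axes [0.12 0.07 0.22]
now part mid in tray [-44.8 -48.5  29. ]
ik model now [0.288 0.427 1.996 0.276] j [ 0.116  0.412  2.031  0.37   0.283 -2.139] target [0.294 0.432 1.966 0.335]
```

Request:
{"op": "send_rows", "data": {
  "rows": [
    [0.002,0.034,0,0,0,0,0],
    [0,0,0,0.12,0.07,0.1,0],
    [0,0,0,0,0,0.12,0],
    [0,0,0,0,0,0,0]
  ]
}}

```text
clock: 34.67
tool_pos: [517.2, 167.6, 100.6]
ee_rot: [0.201, -0.17, 0.964, 0.035]
ft_force: [1.0, 1.6, 1.0]
gripper_width: 35.9
```

```bash
python3 look.py w31; python3 tgt.py 6.5 -47.2 -47.85 24
python3 - <<'E'
import pickle
from h import *
w,st=pickle.load(open("w31.pkl","rb")); im=cv2.convertScaleAbs(w["image"],alpha=2.2,beta=30)
crop(im,180,150,380,350,3,"w31a.png")
E
```

```text
34.725 [517.2 167.6 100.6] [ 0.9 -0.3  0.3] 35.95683298810678
in tray [-43.7 -48.   54.3] force tray [ 0.8 -0.6 -0.1]
[[-0.861, -0.342, 0.376], [-0.314, 0.94, 0.137], [-0.4, -0.0, -0.916]]
turn [-0.001  0.002 -0.001] deg 0.1 shift cm in old axes [0.   0.02 0.31] in new axes [0.   0.02 0.31]
now part mid in tray [-46.8 -48.   27.1]
ik model now [0.295 0.432 1.967 0.332] j [ 0.124  0.42   2.007  0.284  0.324 -2.048] target [0.295 0.438 1.964 0.33 ]
```

View pics/w31a.png

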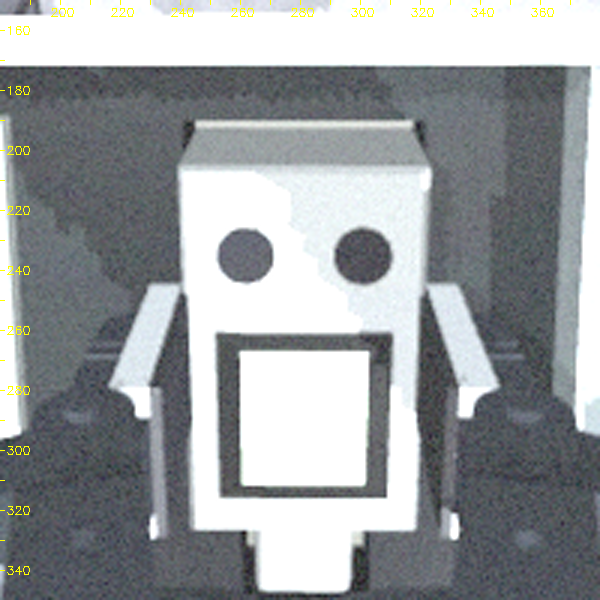

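Request:
{"op": "send_rows", "data": {
  "rows": [
    [0,0,0,0,0.02,0.15,0],
    [0,0,0,0,0,0.15,0],
    [0,0,0,0,0,0,0]
  ]
}}

```text
clock: 35.1
tool_pos: [518.0, 168.1, 97.5]
ee_rot: [0.201, -0.17, 0.964, 0.035]
ft_force: [1.3, -1.1, -0.1]
gripper_width: 35.9
```

```bash
python3 tgt.py 6.5 -47.2 -47.85 22;python3 st.py
```

```text
turn [-0.     0.001 -0.001] deg 0.1 shift cm in old axes [-0.06 -0.01  0.18] in new axes [-0.06 -0.01  0.18]
now part mid in tray [-47.5 -47.8  23.9]
ik model now [0.295 0.438 1.965 0.328] j [ 0.125  0.428  2.006  0.288  0.318 -2.051] target [0.295 0.442 1.963 0.328]
35.1 [-44.45 -47.78  51.1 ] F [ 0.7 -1.4 -0.5] 35.94694847780939
```

Request:
{"op": "send_rows", "data": {
  "rows": [
    [0,0,0,0,0,0,5],
    [0,0,0,0,0,0,5],
    [0,0,0,0,0,0,5],
    [0,0,0,0,0,-4,5],
    [0,0,0,0,0,-3,3],
    [0,0,0,0,0,0,0],
    [0,0,0,0,0,0,0]
  ]
}}

```text
clock: 35.98
tool_pos: [491.6, 158.6, 161.4]
ee_rot: [0.201, -0.17, 0.964, 0.035]
ft_force: [0.0, -0.8, -0.5]
gripper_width: -0.1
```

```bash
python3 look.py w32; python3 tgt.py 12 -52 -47.85 45 22
python3 - <<'E'
import pickle
from h import *
w,st=pickle.load(open("w32.pkl","rb")); im=cv2.convertScaleAbs(w["image"],alpha=1.8,beta=30)
cv2.imwrite("pics/w32x.png",im)
E
```

```text
36.025 [491.5 158.6 161. ] [ 0.3 -0.1 -0. ] 0.21932088007893114
in tray [-37.2 -47.6 120.2] force tray [ 0.2 -0.2 -0.1]
[[-0.862, -0.342, 0.374], [-0.314, 0.94, 0.137], [-0.398, 0.0, -0.917]]
turn [ 0.     0.095 -0.001] deg 5.5 shift cm in old axes [ 0.41 -0.03  5.45] in new axes [-0.11 -0.02  5.46]
now part mid in tray [-39.7 -47.6  98.3]
ik model now [0.291 0.296 1.981 0.456] j [ 0.109  0.27   2.009  0.21   0.472 -1.98 ] target [0.299 0.42  1.888 0.52 ]
```

View pics/w32x.png

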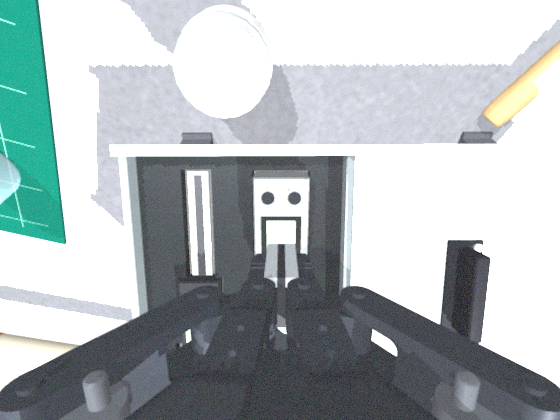

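```bash
python3 tgt.py 6.5 -51 -47.85 44 22
```

```text
turn [ 0.    -0.001 -0.001] deg 0.1 shift cm in old axes [ 0.51 -0.03  5.52] in new axes [ 0.51 -0.02  5.52]
now part mid in tray [-39.7 -47.6  98.3]
ik model now [0.291 0.296 1.981 0.456] j [ 0.109  0.27   2.009  0.21   0.472 -1.98 ] target [0.293 0.409 1.981 0.343]
```

Request:
{"op": "send_rows", "data": {
  "rows": [
    [0,0,0,0.5,0,2.5,0],
    [0,0,0,0,0,2.5,0],
    [0,0,0,0,0,0.5,0],
    [0,0,0,0,0,0.3,0],
    [0,0,0,0,0,0,0]
  ]
}}

```text
clock: 36.65
tool_pos: [509.2, 165.0, 107.0]
ee_rot: [0.201, -0.17, 0.964, 0.035]
ft_force: [0.6, -0.2, -0.7]
gripper_width: 0.0
```

```bash
python3 tgt.py 6.5 -51 -47.85 33 22;python3 st.py
```

```text
turn [-0.     0.001 -0.   ] deg 0.1 shift cm in old axes [-0.03 -0.02  0.91] in new axes [-0.03 -0.02  0.91]
now part mid in tray [-50.3 -47.7  42.1]
ik model now [0.294 0.413 1.979 0.34 ] j [ 0.12   0.397  2.022  0.282  0.333 -2.049] target [0.294 0.431 1.975 0.327]
36.65 [-47.82 -47.7   63.96] F [ 0.  -0.4 -0.9] 0.03788617511373479
```

Request:
{"op": "send_rows", "data": {
  "rows": [
    [0,0,0,0,0,0.2,0],
    [0,0,0,0,0,0.2,0],
    [0,0,0,0,0,0.2,0],
    [0,0,0,0,0,0,0]
  ]
}}

```text
clock: 37.15
tool_pos: [511.2, 165.7, 101.0]
ee_rot: [0.201, -0.17, 0.964, 0.035]
ft_force: [-1.6, -1.0, 0.5]
gripper_width: 0.2
```

```bash
python3 tgt.py 6.5 -51 -47.85 33 22;python3 st.py
```

```text
turn [-0.     0.    -0.001] deg 0.0 shift cm in old axes [-0.08 -0.02  0.28] in new axes [-0.08 -0.02  0.28]
now part mid in tray [-51.5 -47.6  35.9]
ik model now [0.294 0.426 1.977 0.33 ] j [ 0.121  0.412  2.022  0.291  0.32  -2.058] target [0.294 0.431 1.975 0.327]
37.15 [-49.01 -47.65  57.73] F [-1.3 -0.4  1.4] 0.1788850829845457
```

Contact is beginning; press on.

Request:
{"op": "send_rows", "data": {
  "rows": [
    [0,0,0,0,0,0.15,0],
    [0,0,0,0,0,0.15,0],
    [0,0,0,0,0,0,0]
  ]
}}

```text
clock: 37.52
tool_pos: [511.5, 166.0, 98.6]
ee_rot: [0.2, -0.17, 0.964, 0.036]
ft_force: [-10.2, -5.4, 11.2]
gripper_width: 0.0
```

```bash
python3 tgt.py 6.5 -51 -47.85 33 22|sed -n 2p;python3 st.py
```

```text
now part mid in tray [-52.4 -47.5  33.6]
37.525 [-49.9  -47.54  55.48] F [-4.3 -1.6 15.4] 0.007446149094487849
```

Request:
{"op": "send_rows", "data": {
  "rows": [
    [0,0,0,0,0,0.1,0],
    [0,0,0,0,0,0,0]
  ]
}}

```text
clock: 37.78
tool_pos: [511.5, 166.0, 98.5]
ee_rot: [0.2, -0.17, 0.964, 0.036]
ft_force: [-16.4, -7.8, 22.4]
gripper_width: -0.3
```

```bash
python3 tgt.py 6.5 -51 -47.85 33 22|sed -n 2p;python3 st.py
```

```text
now part mid in tray [-52.4 -47.5  33.5]
37.775 [-49.89 -47.55  55.31] F [-4.5 -1.7 28.5] -0.3068566569250066
```

Request:
{"op": "send_rows", "data": {
  "rows": [
    [0,0,0,0,0,-0.8,0],
    [0,0,0,-1.8,0,0.2,0],
    [0,0,0,0,0,0.2,0],
    [0,0,0,0,0,0,0]
  ]
}}

```text
clock: 38.28
tool_pos: [527.5, 171.5, 108.8]
ee_rot: [0.202, -0.17, 0.964, 0.035]
ft_force: [0.2, -0.0, 2.3]
gripper_width: -0.3
```

```bash
python3 tgt.py 6.5 -51 -47.85 33 22|sed -n 2p;python3 st.py
```

```text
now part mid in tray [-32.6 -47.9  33.9]
38.275 [-30.12 -47.85  55.8 ] F [ 1.3 -0.1  1.9] -0.3056523938011554
```

Request:
{"op": "send_rows", "data": {
  "rows": [
    [0,0,0,0,0,0.15,0],
    [0,0,0,0,0,0.05,0],
    [0,0,0,0,0,0,0]
  ]
}}

```text
clock: 38.65
tool_pos: [527.7, 171.6, 108.3]
ee_rot: [0.202, -0.17, 0.964, 0.035]
ft_force: [-10.6, -4.1, 20.1]
gripper_width: 0.0
```

```bash
python3 tgt.py 6.5 -51 -47.85 33 22|sed -n 2p;python3 st.py
```

```text
now part mid in tray [-32.6 -47.9  33.5]
38.65 [-30.16 -47.85  55.34] F [ 0.2 -0.3 23.1] 0.03935937836446976
```

```bash
python3 - <<'E'
from rig import *
from kin import *
Rt=trayR(TY)
print(((np.array([498.5,297.0,143.2])-TP)@Rt).round(1))
for th in (0,6.5,10):
  for y in (80,0,-76):
    Rg=toolR(Rt@R.from_euler('y',np.radians(th)).as_matrix()); print(th,y,ik(Rg,TP+Rt@np.array([1,y,80.]))[0].round(3))
E
python3 tgt.py 6.5 2 79 110 0
```

```text
[ 0.8 80.  77.7]
0 80 [0.663 0.389 1.965 0.323]
0 0 [0.434 0.374 1.995 0.254]
0 -76 [0.208 0.376 1.991 0.265]
6.5 80 [0.626 0.395 1.862 0.499]
6.5 0 [0.423 0.38  1.89  0.463]
6.5 -76 [0.225 0.383 1.886 0.468]
10 80 [0.609 0.406 1.805 0.597]
10 0 [0.419 0.392 1.831 0.57 ]
10 -76 [0.233 0.394 1.827 0.574]
turn [-0.001  0.004 -0.   ] deg 0.2 shift cm in old axes [-2.59 12.68 -5.8 ] in new axes [-2.58 12.68 -5.79]
now part mid in tray [-30.2 -47.8  55.3]
ik model now [0.297 0.428 1.943 0.358] j [ 0.13   0.421  1.972  0.253  0.354 -2.011] target [0.633 0.339 1.872 0.546]
```

Request:
{"op": "send_rows", "data": {
  "rows": [
    [0,0,0,0,0,-3,0],
    [0,0,0,0,0,-3,4.5],
    [0,0,0,-1.3,4.2,0,4.5],
    [0,0,0,-1.3,4.2,0,4.5],
    [0,0,0,0,4.2,0,4.5],
    [0,0,0,0,0,0,4.5],
    [0,0,0,0,0,0,4.5]
  ]
}}

```text
clock: 39.52
tool_pos: [483.8, 289.6, 171.2]
ee_rot: [0.2, -0.171, 0.964, 0.035]
ft_force: [0.1, -0.7, -0.1]
gripper_width: 44.9
```

```bash
python3 look.py w33; python3 tgt.py 6.5 1 79.5 80 0
python3 - <<'E'
import pickle
from h import *
w,st=pickle.load(open("w33.pkl","rb")); im=cv2.convertScaleAbs(w["image"],alpha=1.8,beta=30)
cv2.imwrite("pics/w33x.png",im)
E
```

```text
39.575 [484.1 289.2 171.4] [-0.2 -0.   1.4] 45.182605805577765
in tray [  0.9  77.6 110.2] force tray [0.6 0.1 1.3]
[[-0.862, -0.342, 0.374], [-0.314, 0.94, 0.136], [-0.398, -0.0, -0.917]]
turn [-0.001 -0.001 -0.001] deg 0.1 shift cm in old axes [-0.36  0.19  3.  ] in new axes [-0.35  0.19  3.  ]
now part mid in tray [  0.9  77.6 110.2]
ik model now [0.631 0.338 1.874 0.545] j [ 0.417  0.334  1.871 -0.054  0.529 -1.462] target [0.625 0.395 1.863 0.499]
```

View pics/w33x.png

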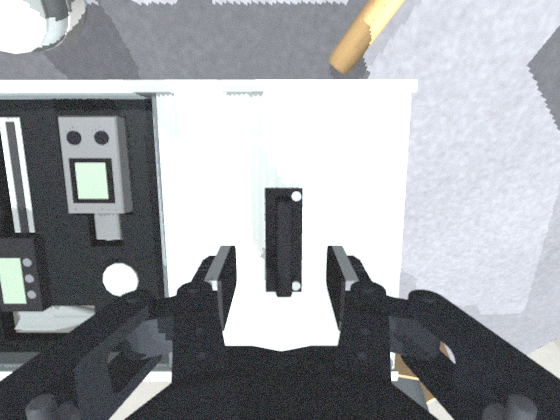

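Request:
{"op": "send_rows", "data": {
  "rows": [
    [0,0,0,-0.35,0.15,1.5,4.5],
    [0,0,0,0,0,1.5,4.5],
    [0,0,0,0,0,0,4.5],
    [0,0,0,0,0,0,0],
    [0,0,0,0,0,0,0],
    [0,0,0,0,0,0,0]
  ]
}}

```text
clock: 40.33
tool_pos: [498.2, 296.6, 146.3]
ee_rot: [0.201, -0.17, 0.964, 0.035]
ft_force: [-0.7, -1.4, 1.1]
gripper_width: 7.3
```

```bash
python3 st.py
```

```text
40.325 [ 1.96 79.72 80.65] F [-0.5 -1.   1.5] 7.343814066724039
```

Request:
{"op": "send_rows", "data": {
  "rows": [
    [0,0,0,0,-0.8,0,0],
    [0,0,0,0,-1.5,0,0],
    [0,0,0,0,-1.8,0,0],
    [0,0,0,0,-1.8,0,0],
    [0,0,0,0,-1.2,0,0],
    [0,0,0,0,0,0,0]
  ]
}}

```text
clock: 41.08
tool_pos: [523.1, 228.9, 146.3]
ee_rot: [0.201, -0.169, 0.964, 0.035]
ft_force: [-1.7, -3.3, 4.0]
gripper_width: 7.2
```

```bash
python3 st.py
```

```text
41.075 [ 2.06  7.57 80.54] F [-0.3 -2.5  4.8] 7.216148943401244
```

Request:
{"op": "send_rows", "data": {
  "rows": [
    [0,0,0,0,-1,0,0],
    [0,0,0,0,-1.8,0,0],
    [0,0,0,0,-1.8,0,0],
    [0,0,0,0,-1.8,0,0],
    [0,0,0,0,-1,0,0],
    [0,0,0,0,-0.5,0,0],
    [0,0,0,0,0,0,0]
  ]
}}

```text
clock: 41.95
tool_pos: [550.0, 155.4, 146.3]
ee_rot: [0.202, -0.17, 0.964, 0.035]
ft_force: [-0.2, -2.1, 4.9]
gripper_width: 7.6
```

```bash
python3 st.py
```

```text
41.95 [  2.17 -70.67  80.44] F [ 1.6 -1.9  4.7] 7.5819858546443974
```

Request:
{"op": "send_rows", "data": {
  "rows": [
    [0,0,0,0,-0.3,0,0],
    [0,0,0,0,-0.2,0,0],
    [0,0,0,0,0,0,0]
  ]
}}

```text
clock: 42.32
tool_pos: [551.5, 151.3, 146.3]
ee_rot: [0.201, -0.17, 0.964, 0.035]
ft_force: [-0.7, 1.3, 4.4]
gripper_width: 7.3
```

```bash
python3 st.py
```

```text
42.325 [  2.21 -75.05  80.46] F [2.  1.4 3.9] 7.289179201704134
```

Request:
{"op": "send_rows", "data": {
  "rows": [
    [0,0,0,0,-0.15,0,0],
    [0,0,0,0,-0.1,0,0],
    [0,0,0,0,0,0,0]
  ]
}}

```text
clock: 42.7
tool_pos: [552.0, 150.0, 146.3]
ee_rot: [0.201, -0.17, 0.964, 0.036]
ft_force: [-1.0, 7.4, 4.7]
gripper_width: 7.4
```

```bash
python3 st.py
```

```text
42.7 [  2.17 -76.44  80.46] F [3.8 7.3 3.2] 7.358168714641379
```

Request:
{"op": "send_rows", "data": {
  "rows": [
    [0,0,0,0,-0.12,0,0],
    [0,0,0,0,0,0,0]
  ]
}}

```text
clock: 42.95
tool_pos: [552.0, 149.9, 146.3]
ee_rot: [0.201, -0.171, 0.964, 0.037]
ft_force: [-1.4, 12.5, 5.5]
gripper_width: 7.3
```

```bash
python3 st.py
```

```text
42.95 [  2.17 -76.58  80.47] F [ 5.3 12.2  3.3] 7.290887567854811
```

Request:
{"op": "send_rows", "data": {
  "rows": [
    [0,0,0,0,0.16,0,0],
    [0,0,0,0,0,0,3.5],
    [0,0,0,0,0,0,3.5],
    [0,0,0,0,0,0,3.5],
    [0,0,0,0,0,-4,3.5],
    [0,0,0,0,0,-5,3.5],
    [0,0,0,0,0,-5,3.5],
    [0,0,0,0,0,0,3.5],
    [0,0,0,0,0,0,3.5]
  ]
}}

```text
clock: 44.08
tool_pos: [499.1, 129.8, 273.6]
ee_rot: [0.201, -0.17, 0.964, 0.035]
ft_force: [0.2, 0.4, -1.5]
gripper_width: 35.1
```

```bash
python3 look.py w34
python3 - <<'E'
from rig import *
from h import *
for n in ("top","side"):
    c=read_camera(n);cv2.imwrite(f"pics/{n}9.png",c["image"])
    if n=="top": crop(c["image"],65,125,225,250,5,"t_tray9.png")
E
```

```text
44.125 [499.  129.8 272.9] [ 0.6 -0.2 -0.4] 35.10168121426034
in tray [ 16.4 -77.2 218.5] force tray [ 0.2 -0.3 -0.6]
[[-0.862, -0.342, 0.373], [-0.314, 0.94, 0.137], [-0.397, 0.001, -0.918]]
```

View pics/w34.png

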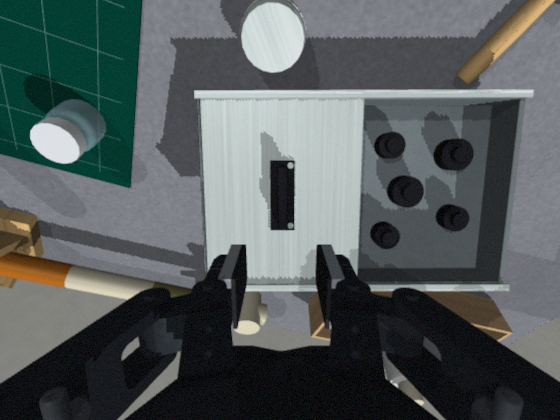

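View pics/top9.png

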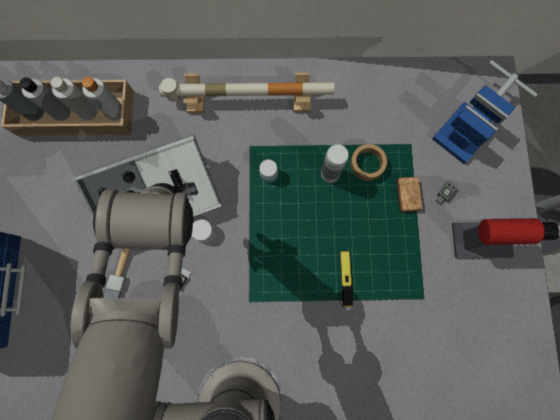

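View pics/side9.png

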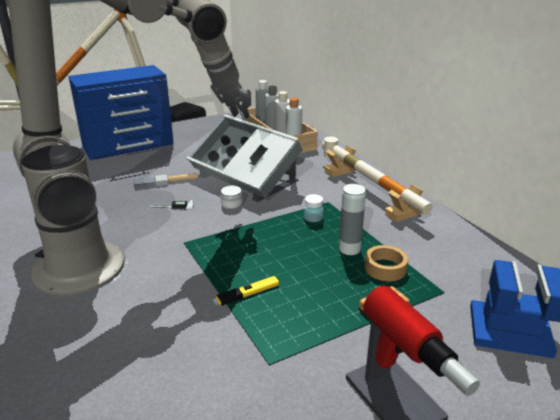

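```bash
python3 -c "
from rig import *
print(finish_job())"
```

```text
the job is handed in; nothing more can be done
None
```

The caliper and the paint thickness gauge are pressed into their cutouts, the dust cover is fully shut, and I handed the job in with the clock near 44 s. No verdict was reported.

**What I did**
- The cover started about halfway over the cutouts, so I first slid it back to its parked stop.
- I picked up the larger caliper (top-view pixel 302, 225), placed it in its cutout and pressed it down with closed fingers.
- I picked up the larger gauge (373, 214) and seated it tilted by about 6.5°, because a wrist joint reached its limit at the tray's full slope. I then pressed it flat at two points.
- I gripped the bar, slid the cover shut and backed the arm clear.

**What the last checks showed**
- **Caliper:** it stopped hard at 26 N, with its housing 7.9 mm above the foam surface I touched for reference (8 mm expected).
- **Gauge:** it stopped hard at 23 to 28 N at both points, at the same height. That height is about 10 mm above the foam, as expected.
- **Cover:** it travelled 156 mm to its stop, with only small forces on the way and about 12 N at the stop. The final wrist picture shows the plate against the tray's -y wall.
- **Bystanders:** in the final top and side pictures, the ones in view look unmoved.

**What disagreed**
- The wrist camera's calibration was about 2.8 mm off sideways; I corrected for it.
- The top camera placed the tools about 4 mm from the corrected wrist measurement, so I used the wrist camera.
- The foam surface was about 7 mm lower than my fit to the tray rim, so I set the heights by touch.
- While still holding the caliper I pushed to about 36 N at the wrist before backing off. The fingertips, not the gripper body, were probably resting on the foam.

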